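# Complete the interlocked carton layer and hold the settling table's dial at step three

## Robot

A 6-joint arm with a two-finger parallel gripper is mounted at the origin on the work surface; the furniture and walls round the work are solid. World frame = base frame: x ahead of the robot, y to its left, z up, the work surface at z = 0. Lengths are in m, angles in rad, forces in N, time in s.
With the tool pointing down it reaches from about 0.35 to 0.975 m from the base axis. Payload 4.9 kg.
Tool frame: the origin (TCP) lies at the very end of the fingers, on their centre line; the grasp point (between the pads) lies 19 mm behind it (ctrl.pinch_z is the distance from the TCP to the grasp point, in m); z points along the fingers, y is the direction in which the jaws open and shut (so a half turn about z gives the same grasp; the last joint's range is limited). The gripper opens to 85 mm and grips with 20 to 120 N. Pads are 22 mm wide; open, the fingers measure 114 mm over their backs; the gripper's body (76 mm by 85 mm) begins 54 mm behind the grasp point. The pads swing forward as they close: fully open they stand 13 mm farther back than shut.
Start: joints at [1.093, 0.053, 1.613, -0, 1.476, -0.119], TCP at [0.219, 0.585, 0.231] pointing down, gripper open.
Joint ranges: [-3.01, 3.01], [-1.01, 2.22], [0.06, 2.58], [-1.02, 4.17], [0.09, 2.62], [-3.14, 3.14]. Speed limits (rad/s): [2.57, 2.57, 3.14, 3.14, 3.14, 3.14].

## Interface

Orientations are given as a rotation vector (axis times angle).
In Python, from station import ctrl gives the robot as it stands.
- The arm moves only by the tool carry_out, never from a script. Its argument "series" is a list of rows, each a list of 7 numbers: the shift along the world's x, y, z each as a share of 0.025 m, from -1 to 1, then the turn, a rotation vector about the world's x, y, z each as a share of 0.1 rad, from -1 to 1, then the opening, from 0 (shut) to 1 (fully open). A call has 1 to 12 rows; each row shifts and turns the commanded pose from where the row before left it; what a row does not reach is not made up. A row lasts 1/10 s, in which the tool goes at most 50 mm and 8.59 degrees, less where a joint would pass 70% of its speed; a pose out of reach is approached as far as the arm can. A call with a number of a shift or a turn outside -1 to 1 is refused whole. A call with a gripper value outside its range is refused whole. The fingers move at their own pace and stop on an object; "grip_force" is the grip in N (left out, the last holds). Time passes only in rows, so rows that do not move let the fingers close. It gives the time, the measured TCP pose, the force and the opening at its end, in the units of the state.
- ctrl.get_obs(): the state, without advancing time (a new reading comes with each control period).
- ctrl.get_image(name): name is "scene" or "top" or "wrist"; returns a dict with "frame" (480x640x3 uint8, blue, green, red), "fx", "fy", "cx", "cy" (pixels), "R" (3x3) and "t" (3): a world point X has camera coordinates R X + t; the wrist camera has in their place "hand_eye" (4x4, takes a point from camera to tool coordinates, whose origin is the TCP and whose axes are the flange's). Camera axes: x right, y down, z forward; pixel columns grow to the right and rows downward; lengths in m; the calibration is good to about 2 mm. A picture is of the moment at which its call begins: read the wrist's pose just before it. There is no depth.
- ctrl.finish_job(): hands the job in, once; it reports no verdict.
Trained networks look in a picture, given as the dict that the camera call returned (one of the last four; its "shot" number tells which), for a name from the list of things; names that differ only in an ending like _2 or _b are one class to them, and where a whole thing is asked for, a point or a joint stands for the part that bears it (a point fixed in the world has none). Each returns a list of dicts, best first, with "p" (0 to 1); they miss things now and then, are a little off and sometimes report something else, mostly with a low value. They report only what shows in the picture. A call takes as long as a camera call. They do not tell look-alikes from the thing itself.
- ctrl.trace(picture, name): "mask" (480x640 bool, what is visible of it) and "rect" ([left, top, width, height] as shares, 0 to 1, of the picture: columns of its width, rows of its height, round what is visible of it).
- ctrl.mark_of(picture, name): "position" ([column, row] as shares, 0 to 1, of the picture: columns of its width, rows of its height: a listed point, or the origin of a listed thing).
The state is a dict: "t": time; "q": joint angles; "dq": joint speeds; "effort": joint torques, N m; "tool_pos": TCP position; "tool_rot": TCP orientation; "contact_force": force on the tool from outside, world axes, zero at the start; "wrist_torque": the same for the moment, N m; "opening": finger opening in m.
Only numpy, scipy, OpenCV 4.12 (cv2) and the standard library are available. Lean on these libraries where they do the work, as an engineer would, in place of code of your own. Each camera call takes 0.05 s, during which the arm holds its last target.

## Task

Finish the interlocked ring of four cartons on the slab of the settling table by laying the two loose cartons flat in the two empty white outlines, without upsetting the two already there. Then press the red lever of the spring-return dial down past its first two clicks to the third, green mark, and keep it held there: it springs back if released, so finish with the lever still held down. Leave the other things on the table where they are.

Things in the scene. Friction and masses are not known exactly. Their poses are not given: they have to be found in the camera images.
- settler: fixed settling table: grey base, green slab 162 x 162 mm, slab top 57 mm up; origin on the work surface under its middle. Four white outlines form a pinwheel round an open 70 mm square; neighbouring cartons lie 6 mm apart. The inner finger fits in the open square if a carton is held 15 mm off its centre along its length (settler +y for the far place, -y for the near place)
- place_far (a point): point in the middle of the empty far outline on the slab of the settling table, 23 mm above the slab's top, so it is where the centre of a carton laid there belongs; the outline's long side runs along this point's y axis; settler x +55, y -23 mm
- place_near (a point): point in the middle of the empty near outline on the slab of the settling table, 23 mm above the slab's top, so it is where the centre of a carton laid there belongs; the outline's long side runs along this point's y axis; settler x -55, y +23 mm
- place_near_right (a point): point in the middle of the near right outline on the slab of the settling table, 23 mm above the slab's top, so it is where the centre of a carton laid there belongs; the outline's long side runs along this point's x axis; already taken by laid_1
- place_far_left (a point): point in the middle of the far left outline on the slab of the settling table, 23 mm above the slab's top, so it is where the centre of a carton laid there belongs; the outline's long side runs along this point's x axis; already taken by laid_2
- carton_1_center (a point): centre (half-way up) of a loose carton on the work surface, to be laid: plain brown cardboard carton, 40 mm wide (its x) x 104 mm long (its y) x 46 mm high, about 0.16 kg, the same either way round; either loose carton may go in either empty place
- carton_2_center (a point): centre (half-way up) of the other loose carton on the work surface, to be laid: plain brown cardboard carton, 40 mm wide (its x) x 104 mm long (its y) x 46 mm high, about 0.16 kg, the same either way round; on the other side of the table from the first
- laid_1_center (a point): centre of the carton already lying in the near right place: plain brown cardboard carton, 40 mm wide (its x) x 104 mm long (its y) x 46 mm high, about 0.16 kg, the same either way round; its length (y) runs along settler's x
- laid_2_center (a point): centre of the carton already lying in the far left place: plain brown cardboard carton, 40 mm wide (its x) x 104 mm long (its y) x 46 mm high, about 0.16 kg, the same either way round; its length (y) runs along settler's x
- controller: fixed grey control box 70 x 70 mm, 95 mm high, origin on the work surface under its middle; on its -x face, toward the robot, a black dial (48 mm diameter, axis along the box's x, 65 mm above the work surface) with a white pointer, and above it three black marks (rest, first and second click) and a wider green one (third click), from left to right
- dial (a joint): dial angle, rad: 0 at rest, growing as the lever is pressed down (clockwise seen from the robot); clicks at 0.3, 0.6 and 0.9 (green mark), firm stop at about 0.95. A spring drives it back to 0 from everywhere; pressing the lever's end takes about 7 N at first and 9 to 13 N further on, with a bump before each click
- lever_grip (a point): middle of the red bar (14 mm thick, along the box's x, from 41 to 91 mm ahead of the box's origin, this point at 68 mm) at the lever's end, 80 mm from the dial's axis, on its right (-y of the box). At dial angle q the lever stands 0.55 - q rad above level, so the bar swings from 107 to 38 mm above the work surface. Press it from above with closed fingers, or pinch it
- jar_2: white jar with a red lid, 47 mm diameter, 76 mm high; origin under its middle (a bystander, to be left alone)
- tape_measure: yellow and black tape measure, 66 x 74 x 36 mm; origin under its middle (a bystander, to be left alone)
- screwdriver_1: red-handled screwdriver, 28 x 197 x 28 mm, lying along its y; origin under its middle (a bystander, to be left alone)
Mind the look-alikes: they are no part of the job. What is shaped like the part that bears carton_2_center but blue or purple is not meant. What is shaped like the part that bears laid_1_center but purple or turquoise is not meant.

How it is judged:
On the way, in this order (a step that is already met when the one before it is completed fails the run):
1. all four cartons lie flat in their outlines, with the dial still at rest (horizontal distance between laid_1_center and place_near_right below 0.01 m and z of laid_1_center in the frame of place_near_right between -0.006 and 0.006 m and angle between the y axis of laid_1_center and the x axis of place_near_right, either way round below 0.12 rad and angle between each of laid_1_center, laid_2_center's own z axis and vertical below 0.08 rad and horizontal distance between laid_2_center and place_far_left below 0.01 m and z of laid_2_center in the frame of place_far_left between -0.006 and 0.006 m and angle between the y axis of laid_2_center and the x axis of place_far_left, either way round below 0.12 rad and ((horizontal distance between carton_1_center and place_far below 0.01 m and z of carton_1_center in the frame of place_far between -0.006 and 0.006 m and angle between the y axis of carton_1_center and the y axis of place_far, either way round below 0.12 rad and angle between each of carton_1_center, carton_2_center's own z axis and vertical below 0.08 rad and horizontal distance between carton_2_center and place_near below 0.01 m and z of carton_2_center in the frame of place_near between -0.006 and 0.006 m and angle between the y axis of carton_2_center and the y axis of place_near, either way round below 0.12 rad) or (horizontal distance between carton_1_center and place_near below 0.01 m and z of carton_1_center in the frame of place_near between -0.006 and 0.006 m and angle between the y axis of carton_1_center and the y axis of place_near, either way round below 0.12 rad and angle between each of carton_1_center, carton_2_center's own z axis and vertical below 0.08 rad and horizontal distance between carton_2_center and place_far below 0.01 m and z of carton_2_center in the frame of place_far between -0.006 and 0.006 m and angle between the y axis of carton_2_center and the y axis of place_far, either way round below 0.12 rad)) and value of joint dial below 0.15 rad), for 0.3 s.
2. the dial is held at its third click for a second (value of joint dial above 0.82 rad), for 1 s.
At the end, for the whole second after the job is handed in: Each outline holds one carton flat on the slab (centre within 10 mm sideways, 6 mm in height; turned under 0.12 rad, tilted under 0.08 rad), and the robot still presses the lever (over 2 N) with the dial at its third click (above 0.82 rad) (horizontal distance between laid_1_center and place_near_right below 0.01 m and z of laid_1_center in the frame of place_near_right between -0.006 and 0.006 m and angle between the y axis of laid_1_center and the x axis of place_near_right, either way round below 0.12 rad and angle between each of laid_1_center, laid_2_center's own z axis and vertical below 0.08 rad and horizontal distance between laid_2_center and place_far_left below 0.01 m and z of laid_2_center in the frame of place_far_left between -0.006 and 0.006 m and angle between the y axis of laid_2_center and the x axis of place_far_left, either way round below 0.12 rad and ((horizontal distance between carton_1_center and place_far below 0.01 m and z of carton_1_center in the frame of place_far between -0.006 and 0.006 m and angle between the y axis of carton_1_center and the y axis of place_far, either way round below 0.12 rad and angle between each of carton_1_center, carton_2_center's own z axis and vertical below 0.08 rad and horizontal distance between carton_2_center and place_near below 0.01 m and z of carton_2_center in the frame of place_near between -0.006 and 0.006 m and angle between the y axis of carton_2_center and the y axis of place_near, either way round below 0.12 rad) or (horizontal distance between carton_1_center and place_near below 0.01 m and z of carton_1_center in the frame of place_near between -0.006 and 0.006 m and angle between the y axis of carton_1_center and the y axis of place_near, either way round below 0.12 rad and angle between each of carton_1_center, carton_2_center's own z axis and vertical below 0.08 rad and horizontal distance between carton_2_center and place_far below 0.01 m and z of carton_2_center in the frame of place_far between -0.006 and 0.006 m and angle between the y axis of carton_2_center and the y axis of place_far, either way round below 0.12 rad)) and value of joint dial above 0.82 rad and contact force between any of the fingers, the arm and controller above 2 N); the arm keeps its last pose, push and grip.
It fails at once if the jar is moved by more than 30 mm (distance of jar_2 from where it was at the start of the episode above 0.03 m).
It fails at once if the tape measure is moved by more than 30 mm (distance of tape_measure from where it was at the start of the episode above 0.03 m).
It fails at once if the screwdriver is moved by more than 30 mm (distance of screwdriver_1 from where it was at the start of the episode above 0.03 m).
It also fails if it takes over 67 s, if anything falls off the work surface, if the arm or the gripper's body presses on something with over 40 N, if the wrist force passes 120 N, or if a joint passes its speed limit or range.

## Working session

There is one attempt and no reset: what is moved stays moved. The work goes in short steps, Python scripts to look and compute and a tool call to move; the robot and the scene stay as the last step left them, time stands still between calls to the robot, and variables do not carry over. Pictures are saved under pics/ and viewed, and the job is handed in when it is done.

Besides the shell and the picture viewer there is one more tool, called after ">>>" as name(argument=value, ...) on one line, values as JSON. carry_out: Moves the arm, as the interface text tells. Shift numbers are shares of 0.025 m and turn numbers shares of 0.1 rad, none past 1 either way. Its arguments: {"type":"object","properties":{"series":{"type":"array"},"grip_force":{"type":"number"}},"required":["series"]}

```bash
ls; mkdir -p pics; python3 - <<'E'
from station import ctrl
import cv2
o=ctrl.get_obs(); print(o)
for n in ("scene","top"):
    p=ctrl.get_image(n); cv2.imwrite(f"pics/{n}0.png",p["frame"]); print(n,p["R"],p["t"],p["fx"],p["cx"],p["cy"])
    for k in ("settler","carton_1_center","laid_1_center","controller","lever_grip","place_far","place_near","jar_2","tape_measure","screwdriver_1"):
        print(n,k,[( round(d["p"],2),round(d["position"][0]*640),round(d["position"][1]*480)) for d in ctrl.mark_of(p,k)][:6])
E
```

```text
pics
{'t': 0.0, 'q': array([ 1.09298536e+00,  5.33692675e-02,  1.61432672e+00, -1.33847872e-05,
        1.47599626e+00, -1.19028840e-01]), 'dq': array([ 5.37019142e-04, -5.37984154e-05,  1.06813787e-03, -2.13760351e-04,
        1.02536119e-03, -1.71935399e-03]), 'effort': array([-2.57963395e-03, -3.93651259e+01, -3.70184147e+01, -1.95406228e-04,
        6.67635089e-03,  2.03639797e-05]), 'tool_pos': array([0.21918402, 0.58462635, 0.23003579]), 'tool_rot': array([-0.56044563, -3.09058196,  0.00315781]), 'contact_force': array([-0.50876416,  0.0634068 ,  0.15834443]), 'wrist_torque': array([ 0.03004989, -0.03499521, -0.01730485]), 'opening': 0.08526408132150975}
scene [[-0.49698928 -0.86767945 -0.01157713]
 [-0.3282711   0.20034356 -0.92309292]
 [ 0.80326816 -0.45496685 -0.38440269]] [0.31408971 0.23255252 1.32249777] 580.1291342410249 317.53336455578415 245.661430716011
scene settler [(0.64, 300, 272)]
scene carton_1_center [(0.8, 240, 296)]
scene laid_1_center [(0.9, 161, 305), (0.77, 315, 245), (0.65, 305, 326)]
scene controller [(0.87, 369, 256)]
scene lever_grip [(0.6, 402, 228)]
scene place_far [(0.72, 293, 239)]
scene place_near [(0.61, 300, 254)]
scene jar_2 [(0.64, 318, 241), (0.31, 403, 225)]
scene tape_measure [(0.74, 353, 239)]
scene screwdriver_1 [(0.8, 390, 277)]
top [[ 0.05985038 -0.99819846  0.00421415]
 [-0.97803103 -0.05948464 -0.19979211]
 [ 0.19968286  0.00783607 -0.97982925]] [0.05899867 0.50672878 1.49900447] 570.1523629467913 318.65905146936353 241.74375097048903
top settler [(0.68, 313, 225)]
top carton_1_center [(0.73, 224, 258)]
top laid_1_center [(0.68, 331, 227), (0.68, 243, 342), (0.65, 162, 226)]
top controller [(0.77, 399, 238)]
top lever_grip [(0.59, 427, 255)]
top place_far [(0.71, 316, 197)]
top place_near []
top jar_2 [(0.54, 369, 172), (0.24, 223, 257)]
top tape_measure [(0.76, 413, 183)]
top screwdriver_1 [(0.94, 380, 294), (0.5, 413, 184)]
```

View pics/scene0.png

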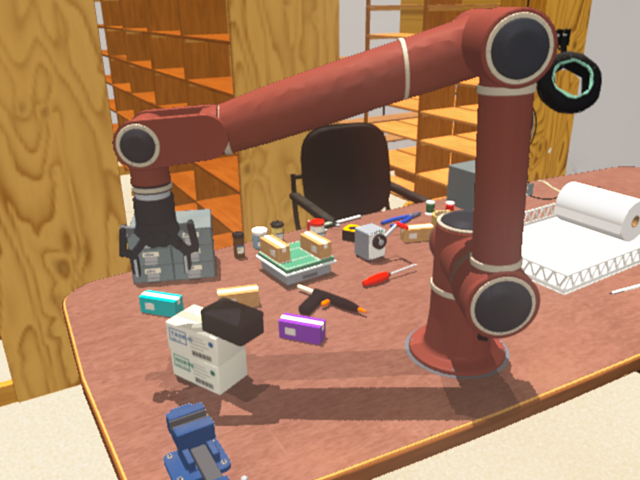

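View pics/top0.png

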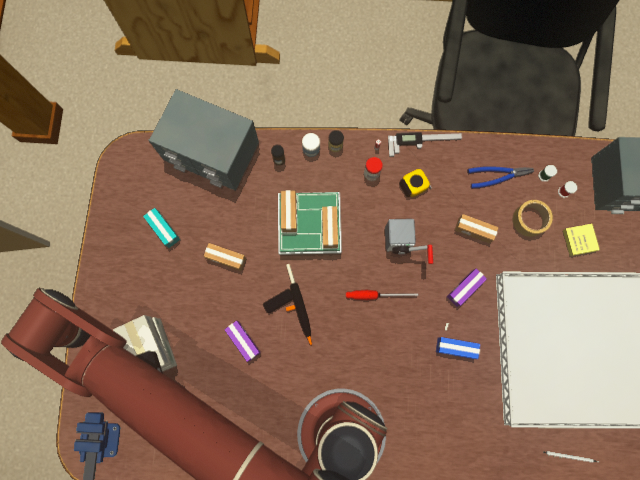

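```bash
cat > h.py <<'E'
import numpy as np, cv2
from scipy.optimize import minimize
from scipy.spatial.transform import Rotation as Ro
def K(p): return np.array([[p["fx"],0,p["cx"]],[0,p["fy"],p["cy"]],[0,0,1]])
def extr(p,obs=None):
    if "R" in p: return np.array(p["R"]),np.array(p["t"]).ravel()
    T=np.eye(4);T[:3,:3]=Ro.from_rotvec(obs["tool_rot"]).as_matrix();T[:3,3]=obs["tool_pos"]
    W=np.linalg.inv(T@np.array(p["hand_eye"])); return W[:3,:3],W[:3,3]
def proj(X,p,E):
    c=np.atleast_2d(X)@E[0].T+E[1]; return np.c_[p["fx"]*c[:,0]/c[:,2]+p["cx"],p["fy"]*c[:,1]/c[:,2]+p["cy"]]
def unproj(uv,z,p,E):
    d=E[0].T@np.array([(uv[0]-p["cx"])/p["fx"],(uv[1]-p["cy"])/p["fy"],1.]); o=-E[0].T@E[1]
    return o+d*(z-o[2])/d[2]
def corners(x,y,a,dx,dy,z0,z1):
    c,s=np.cos(a),np.sin(a)
    return np.array([[x+c*u-s*v,y+s*u+c*v,z] for z in(z0,z1) for u in(-dx/2,dx/2) for v in(-dy/2,dy/2)])
def fitbox(mask,p,E,x0,dims,z0,z1):
    S=8; m=mask.astype(np.float32)
    ys,xs=np.nonzero(mask); l,t,r,b=max(xs.min()-15,0),max(ys.min()-15,0),xs.max()+15,ys.max()+15
    m=cv2.resize(m[t:b,l:r],None,fx=S,fy=S,interpolation=cv2.INTER_NEAREST)
    def cost(v):
        uv=(proj(corners(*v,*dims,z0,z1),p,E)-[l,t]+.5)*S
        h=cv2.convexHull(uv.astype(np.float32)); im=np.zeros(m.shape,np.uint8)
        cv2.fillConvexPoly(im,np.round(h*16).astype(np.int32),1,shift=4)
        i=(im*m).sum(); return 1-i/(im.sum()+m.sum()-i)
    best=None
    for a in x0[2]:
        q=minimize(cost,[x0[0],x0[1],a],method="Nelder-Mead",options=dict(initial_simplex=[[x0[0],x0[1],a],[x0[0]+.01,x0[1],a],[x0[0],x0[1]+.01,a],[x0[0],x0[1],a+.2]],xatol=1e-5,fatol=1e-5))
        if best is None or q.fun<best.fun: best=q
    return best.x,best.fun
E
python3 - <<'E'
from station import ctrl
from h import *
o=ctrl.get_obs()
p=ctrl.get_image("top");E=extr(p)
for k,dims,z0,z1 in(("laid_1_center",(.04,.104),0,.046),("settler",(.162,.162),0,.057),("controller",(.07,.07),0,.095),("lever_grip",0,0,0),("tape_measure",0,0,0),("screwdriver_1",0,0,0)):
    for d in ctrl.trace(p,k):
        ys,xs=np.nonzero(d["mask"]); c=(xs.mean(),ys.mean()); X=unproj(c,.04,p,E)
        s=f'{k} p={d["p"]:.2f} px={np.round(c)} n={len(xs)} X={np.round(X,3)}'
        if dims and "laid" in k:
            zz=(.057,.103) if (270<c[0]<350 and c[1]<260) else (0,.046)
            f=fitbox(d["mask"],p,E,(X[0],X[1],(0,.8,1.57,2.3)),dims,*zz); s+=f' fit {np.round(f[0],4)} {f[1]:.3f}'
        print(s)
    for d in ctrl.mark_of(p,k)[:1]: print('  mark',d["p"],np.array(d["position"])*[640,480])
cv2.imwrite("pics/crop1.png",cv2.resize(p["frame"][170:330,190:520],(792,384),interpolation=cv2.INTER_CUBIC))
E
```

```text
laid_1_center p=0.94 px=[330. 227.] n=649 X=[0.548 0.062 0.04 ] fit [0.5394 0.0635 1.6545] 0.054
laid_1_center p=0.86 px=[242. 340.] n=596 X=[0.226 0.276 0.04 ] fit [0.2274 0.2783 2.2804] 0.122
laid_1_center p=0.65 px=[161. 227.] n=636 X=[0.519 0.524 0.04 ] fit [0.5228 0.528  2.301 ] 0.058
  mark 0.87 [160.32  226.992]
settler p=0.88 px=[309. 224.] n=2612 X=[0.551 0.118 0.04 ]
  mark 0.94 [313.28  226.992]
controller p=0.89 px=[403. 238.] n=1061 X=[ 0.53  -0.141  0.04 ]
  mark 0.82 [395.584 240.72 ]
lever_grip p=0.75 px=[414. 250.] n=314 X=[ 0.497 -0.172  0.04 ]
lever_grip p=0.48 px=[309. 224.] n=2625 X=[0.552 0.12  0.04 ]
  mark 0.65 [427.712 254.208]
tape_measure p=0.67 px=[414. 182.] n=579 X=[ 0.69  -0.168  0.04 ]
screwdriver_1 p=0.64 px=[362. 294.] n=252 X=[ 0.368 -0.035  0.04 ]
screwdriver_1 p=0.55 px=[415. 250.] n=277 X=[ 0.497 -0.175  0.04 ]
  mark 0.64 [381.888 295.824]
```

View pics/crop1.png

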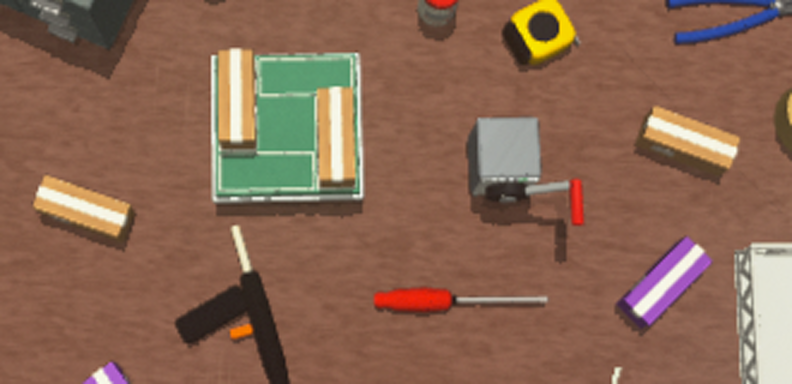

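```bash
python3 - <<'E'
from station import ctrl
from h import *
p=ctrl.get_image("top");E=extr(p); f=p["frame"]
hsv=cv2.cvtColor(f,cv2.COLOR_BGR2HSV).astype(int)
for n,(u,v) in dict(c1=(225,257),c2=(478,228),laidL=(288,211),laidR=(330,227)).items():
    print(n,hsv[v-3:v+4:3,u-6:u+9:3].reshape(-1,3).tolist()[:8])
    H,S,V=hsv[...,0],hsv[...,1],hsv[...,2]
    m=((V>165)&((H<25)|(S<45))).astype(np.uint8)
    w=np.zeros_like(m); w[v-32:v+32,u-32:u+32]=1
    # flood component w/ opening
    org=((H>8)&(H<22)&(S>90)&(V>140)).astype(np.uint8)*w
    nn,lab,st,_=cv2.connectedComponentsWithStats(org)
    keep=np.zeros_like(org)
    for i in range(1,nn):
        if st[i,4]>40: keep|=(lab==i).astype(np.uint8)
    c=cv2.convexHull(np.argwhere(keep)[:,::-1].astype(np.int32)); mm=np.zeros_like(m); cv2.fillConvexPoly(mm,c,1)
    z=.103 if 'laid' in n else .046
    ys,xs=np.nonzero(mm); X=unproj((xs.mean(),ys.mean()),z,p,E)
    # include lit side? try fits with top face only and whole
    for z0 in(z,z-.046):
        q=fitbox(mm,p,E,(X[0],X[1],(0,.8,1.57,2.3)),(.04,.104),z0,z); print(n,len(xs),np.round(X,4),np.round(q[0],4),round(q[1],3))
    cv2.drawContours(f,[c],-1,(255,0,255),1)
cv2.imwrite("pics/crop2.png",cv2.resize(f[170:290,190:520],(792,288),interpolation=cv2.INTER_NEAREST))
o=ctrl.get_obs();w=ctrl.get_image("wrist");cv2.imwrite("pics/w0.png",w["frame"]);print(w["hand_eye"],w["fx"])
E
```

```text
c1 [[30, 16, 246], [30, 16, 246], [27, 22, 243], [18, 116, 225], [16, 145, 217], [16, 139, 215], [21, 74, 233], [27, 19, 246]]
c1 2816 [0.4606 0.3254 0.046 ] [0.4132 0.3064 0.0056] 0.797
c1 2816 [0.4606 0.3254 0.046 ] [0.4905 0.3588 3.614 ] 0.746
c2 [[28, 17, 246], [30, 16, 246], [25, 25, 244], [18, 104, 228], [16, 146, 212], [16, 145, 215], [17, 93, 223], [27, 19, 245]]
c2 2660 [ 0.5805 -0.3385  0.046 ] [ 0.5349 -0.3292  0.4347] 0.792
c2 2660 [ 0.5805 -0.3385  0.046 ] [ 0.6055 -0.3867  1.831 ] 0.707
laidL [[17, 143, 220], [17, 143, 220], [28, 17, 246], [17, 129, 218], [17, 144, 222], [17, 143, 223], [17, 144, 221], [28, 17, 246]]
laidL 3053 [0.5839 0.1926 0.103 ] [0.5342 0.1992 0.6073] 0.807
laidL 3053 [0.5839 0.1926 0.103 ] [ 0.6302  0.2097 -0.0324] 0.752
laidR [[16, 143, 220], [18, 111, 228], [28, 17, 247], [17, 136, 218], [17, 144, 222], [17, 141, 223], [18, 112, 227], [28, 17, 246]]
laidR 1857 [0.5321 0.0283 0.103 ] [ 5.1790e-01 -6.0000e-04  1.5874e+00] 0.681
laidR 1857 [0.5321 0.0283 0.103 ] [0.5611 0.0326 0.0883] 0.603
[[-1.18611838e-03 -9.61628523e-01 -2.74352285e-01  7.00225472e-02]
 [ 9.99998846e-01 -1.40116618e-03  5.87873163e-04 -4.74442957e-04]
 [-9.49728744e-04 -2.74351271e-01  9.61629075e-01 -1.42998183e-01]
 [ 0.00000000e+00  0.00000000e+00  0.00000000e+00  1.00000000e+00]] 396.2842669340069
```

View pics/crop2.png

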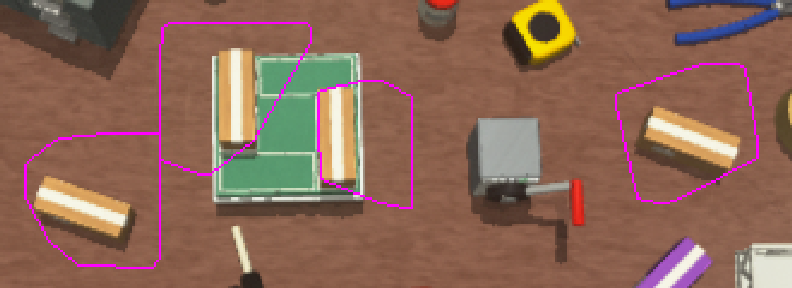

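View pics/w0.png

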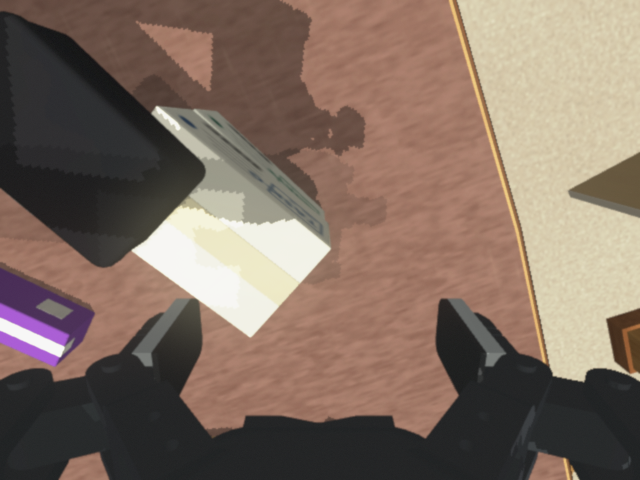

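```bash
cat >> h.py <<'E'
def topmask(f,u,v,r=34,vmin=180):
    hsv=cv2.cvtColor(f,cv2.COLOR_BGR2HSV).astype(int);H,S,V=hsv[...,0],hsv[...,1],hsv[...,2]
    org=((H>8)&(H<24)&(S>60)&(V>vmin)|(S<45)&(V>225)).astype(np.uint8); w=np.zeros_like(org); w[max(v-r,0):v+r,max(u-r,0):u+r]=1; org*=w
    nn,lab,st,_=cv2.connectedComponentsWithStats(org,connectivity=4)
    l=lab[v-2:v+3,u-2:u+3].ravel(); l=l[l>0]; k=np.bincount(l).argmax()
    return lab==k
E
python3 - <<'E'
from station import ctrl
from h import *
p=ctrl.get_image("top");E=extr(p); f=p["frame"].copy(); g=f.copy()
for n,(u,v) in dict(c1=(225,257),c2=(478,228),laidL=(288,211),laidR=(330,227)).items():
    mm=topmask(f,u,v)
    z=.103 if 'laid' in n else .046
    ys,xs=np.nonzero(mm); X=unproj((xs.mean(),ys.mean()),z,p,E)
    q=fitbox(mm,p,E,(X[0],X[1],(0,.8,1.57,2.3)),(.04,.104),z,z); print(n,len(xs),np.round(X,4),np.round(q[0],4),round(q[1],3))
    g[mm]=(255,0,255)
cv2.imwrite("pics/crop3.png",cv2.resize(g[170:290,190:520],(792,288),interpolation=cv2.INTER_NEAREST))
# slab corners
c=cv2.resize(f[185:260,270:350],(800,750),interpolation=cv2.INTER_CUBIC);cv2.imwrite("pics/slab.png",c[:600])
cv2.imwrite("pics/slab.png",cv2.resize(f[185:260,270:350],(640,600),interpolation=cv2.INTER_CUBIC))
cv2.imwrite("pics/ctl.png",cv2.resize(f[210:285,375:455],(640,600),interpolation=cv2.INTER_CUBIC))
E
```

```text
c1 518 [0.4507 0.3452 0.046 ] [0.4511 0.3455 2.8626] 0.09
c2 499 [ 0.5724 -0.3446  0.046 ] [ 0.5727 -0.3446  2.83  ] 0.088
laidL 527 [0.5751 0.1763 0.103 ] [0.577  0.1761 1.6447] 0.087
laidR 547 [0.5382 0.0631 0.103 ] [0.5386 0.0632 1.6619] 0.078
```

View pics/crop3.png

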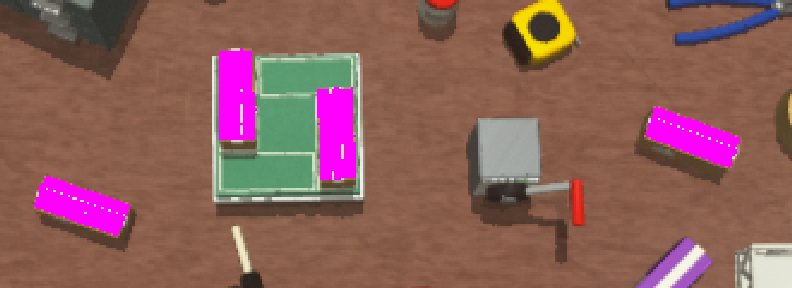

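View pics/slab.png

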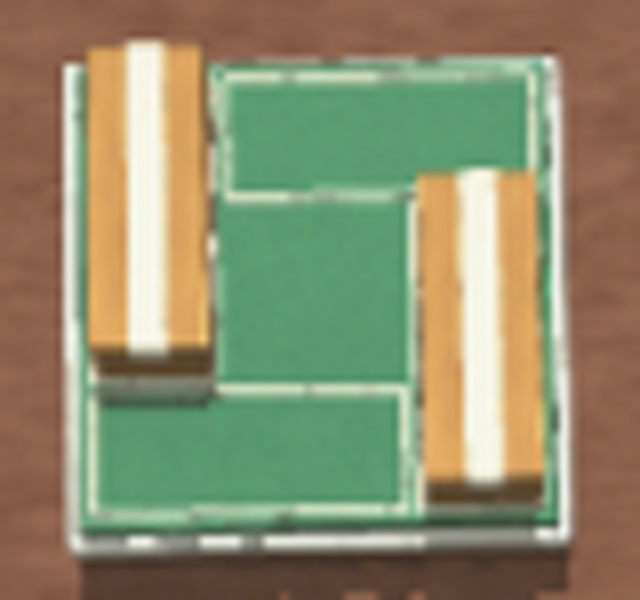

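View pics/ctl.png

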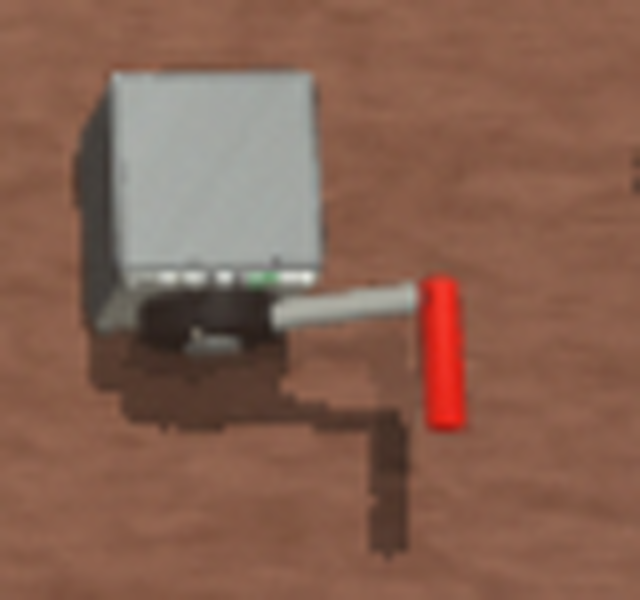

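>>> carry_out(series=[[0.63, -0.6, 0, 0, 0, -1, 1], [0.63, -0.6, 0, 0, 0, -1, 1], [0.63, -0.6, 0, 0, 0, -1, 1], [0.63, -0.6, 0, 0, 0, -1, 1], [0.63, -0.6, 0, 0, 0, -1, 1], [0.63, -0.6, 0, 0, 0, -1, 1], [0.63, -0.6, 0, 0, 0, -1, 1], [0.63, -0.6, 0, 0, 0, -1, 1], [0.63, -0.6, 0, 0, 0, -1, 1], [0.63, -0.6, 0, 0, 0, -1, 1], [0.63, -0.6, 0, 0, 0, -1, 1], [0.63, -0.6, 0, 0, 0, -1, 1]], grip_force=40)

```text
t: 3.1
tool_pos: [0.4091, 0.4045, 0.2314]
tool_rot: [2.213, 2.23, 0.0]
contact_force: [0.1, -0.2, 0.1]
opening: 0.0852
```

>>> carry_out(series=[[0.63, -0.6, 0, 0, 0, -1, 1], [0.63, -0.6, 0, 0, 0, -1, 1], [0.63, -0.6, 0, 0, 0, -0.9, 1], [0, 0, 0, 0, 0, 0, 1], [0, 0, 0, 0, 0, 0, 1], [0, 0, 0, 0, 0, 0, 1]])

```text
t: 3.7
tool_pos: [0.4552, 0.3606, 0.2313]
tool_rot: [-2.506, -1.894, 0.0]
contact_force: [0.2, 0.0, 0.4]
opening: 0.0858
```

```bash
cat >> h.py <<'E'
def yaw(o):
    r=Ro.from_rotvec(o["tool_rot"]).as_matrix(); return np.arctan2(r[1,1],r[0,1]), r[:,2]
E
python3 - <<'E'
from station import ctrl
from h import *
o=ctrl.get_obs(); p=ctrl.get_image("wrist");E=extr(p,o); cv2.imwrite("pics/w1.png",p["frame"])
print(o["t"],o["tool_pos"],yaw(o),o["contact_force"],o["q"])
print(proj([.4511,.3455,.046],p,E))
E
```

```text
3.7 [0.45520018 0.36064855 0.2312708 ] (np.float64(-0.27654498115455656), array([-3.28875955e-04,  2.36139679e-04, -9.99999918e-01])) [0.19077848 0.01663174 0.35109421] [ 5.41723609e-01 -5.17660806e-02  1.71745569e+00  3.73577471e-04
  1.47606309e+00  8.18233250e-01]
[[319.4591025 224.9824893]]
```

View pics/w1.png

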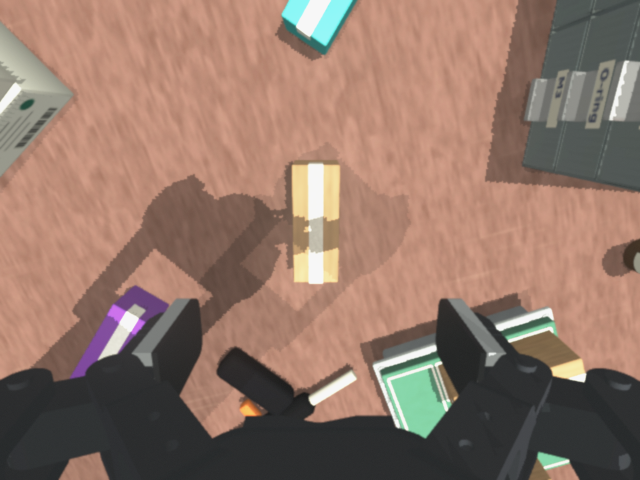

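```bash
python3 - <<'E'
from station import ctrl
from h import *
o=ctrl.get_obs(); p=ctrl.get_image("wrist");E=extr(p,o)
f=p["frame"];hsv=cv2.cvtColor(f,cv2.COLOR_BGR2HSV).astype(int)
m=((hsv[...,0]>13)&(hsv[...,0]<40)|(hsv[...,1]<40)&(hsv[...,2]>100)).astype(np.uint8); w=0*m; w[150:295,280:352]=1;m*=w
m=cv2.morphologyEx(m,cv2.MORPH_CLOSE,np.ones((5,5)));m=cv2.morphologyEx(m,cv2.MORPH_OPEN,np.ones((9,9)))
n,l,s,_=cv2.connectedComponentsWithStats(m);m=l==1+s[1:,4].argmax();print(s)
for z0 in (0,.046): print(fitbox(m,p,E,(.4511,.3455,(2.86,)),(.04,.104),z0,.046))
g=f.copy();g[m]=g[m]//2+np.array([127,0,127],np.uint8);cv2.imwrite("pics/m1.png",g[120:320,220:420])
E
```

```text
[[     0      0    640    480 301417]
 [   291    160     49    124   5783]]
(array([0.44743899, 0.34570365, 2.8666832 ]), np.float64(0.015302013422818783))
(array([0.44826247, 0.34862045, 2.86665817]), np.float64(0.0475581685794324))
```

View pics/m1.png

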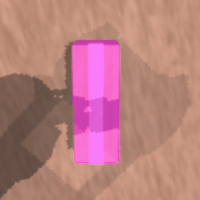

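>>> carry_out(series=[[-0.15, 0, -1, 0, 0, 0, 1], [0, 0, -1, 0, 0, 0, 1], [0, 0, -1, 0, 0, 0, 1], [0, 0, -1, 0, 0, 0, 1], [0, 0, -1, 0, 0, 0, 1], [0, 0, -1, 0, 0, 0, 1], [0, 0, -1, 0, 0, 0, 1], [0, 0, -0.9, 0, 0, 0, 1], [0, 0, -0.5, 0, 0, 0, 1], [0, 0, -0.4, 0, 0, 0, 1], [0, 0, 0, 0, 0, 0, 1], [0, 0, 0, 0, 0, 0, 1]])

```text
t: 5.0
tool_pos: [0.4525, 0.3607, 0.0122]
tool_rot: [2.507, 1.893, 0.002]
contact_force: [-1.1, -0.1, 0.1]
opening: 0.0855
```

```bash
python3 - <<'E'
from station import ctrl
from h import *
o=ctrl.get_obs(); p=ctrl.get_image("wrist");E=extr(p,o); cv2.imwrite("pics/w2.png",p["frame"])
print(o["t"],o["tool_pos"],o["contact_force"])
E
```

```text
5.0 [0.45249378 0.36068307 0.01218429] [-1.10068658 -0.14801529  0.13789076]
```

View pics/w2.png

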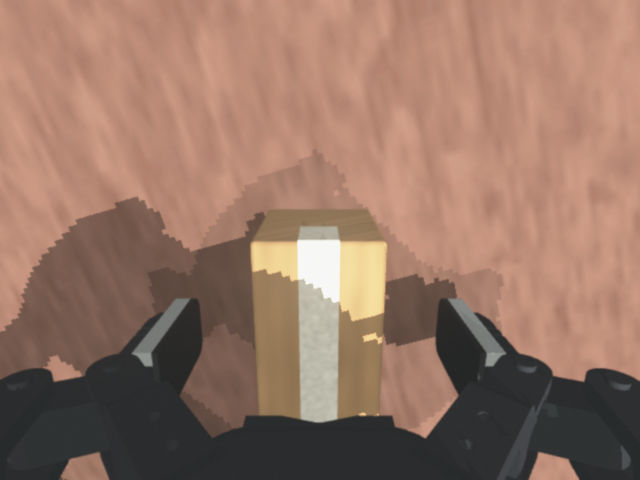

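>>> carry_out(series=[[0, 0, 0, 0, 0, 0, 0], [0, 0, 0, 0, 0, 0, 0], [0, 0, 0, 0, 0, 0, 0], [0, 0, 0, 0, 0, 0, 0], [0, 0, 0, 0, 0, 0, 0], [0, 0, 0, 0, 0, 0, 0], [0, 0, 0.3, 0, 0, 0, 0], [0, 0, 0.6, 0, 0, 0, 0]])

```text
t: 5.85
tool_pos: [0.4502, 0.3591, 0.0323]
tool_rot: [-2.507, -1.892, 0.007]
contact_force: [0.7, -1.0, -2.2]
opening: 0.04
```

>>> carry_out(series=[[0, 0, 1, 0, 0, 0, 0], [0, 0, 1, 0, 0, 0, 0], [0.65, -0.97, 1, 0, 0, 0.35, 0], [0.65, -0.97, 1, 0, 0, 0.35, 0], [0.65, -0.97, 1, 0, 0, 0.35, 0], [0.65, -0.97, 1, 0, 0, 0.35, 0], [0.65, -0.97, 1, 0, 0, 0.35, 0], [0.65, -0.97, 1, 0, 0, 0.35, 0], [0.65, -0.97, 1, 0, 0, 0.35, 0], [0.65, -0.97, 0, 0, 0, 0.35, 0], [0.65, -0.97, 0, 0, 0, 0.35, 0], [0.65, -0.97, 0, 0, 0, 0.3, 0]])

```text
t: 7.05
tool_pos: [0.6147, 0.1167, 0.2599]
tool_rot: [2.144, 2.296, 0.001]
contact_force: [0.0, 0.6, -1.4]
opening: 0.0395
```

>>> carry_out(series=[[0, 0, 0, 0, 0, 0, 0], [0, 0, 0, 0, 0, 0, 0], [0, 0, 0, 0, 0, 0, 0], [0, 0, 0, 0, 0, 0, 0]])

```text
t: 7.45
tool_pos: [0.6139, 0.1186, 0.259]
tool_rot: [-2.144, -2.296, -0.0]
contact_force: [-0.4, 0.2, -1.4]
opening: 0.0396
```

```bash
python3 - <<'E'
from station import ctrl
from h import *
import pickle
o=ctrl.get_obs(); p=ctrl.get_image("wrist");E=extr(p,o); cv2.imwrite("pics/w3.png",p["frame"]); pickle.dump((o,p),open("w3.pkl","wb"))
print(o["t"],o["tool_pos"],yaw(o),o["contact_force"],o["q"])
q=ctrl.get_image("scene");cv2.imwrite("pics/s3.png",q["frame"])
E
```

```text
7.45 [0.61386476 0.11863785 0.25901179] (np.float64(0.06818508273363681), array([-1.20556363e-04,  2.16804478e-04, -9.99999969e-01])) [-0.36423856  0.22787862 -1.42919097] [7.18510497e-02 3.84018338e-02 1.58158569e+00 2.25170955e-04
 1.52170981e+00 3.65491866e-03]
```

View pics/w3.png

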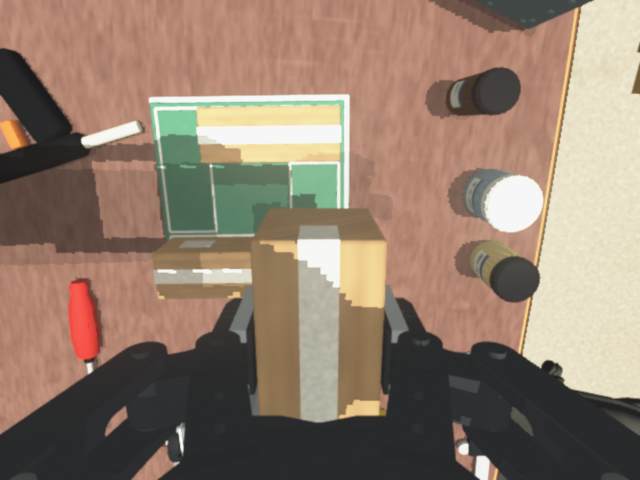

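View pics/s3.png

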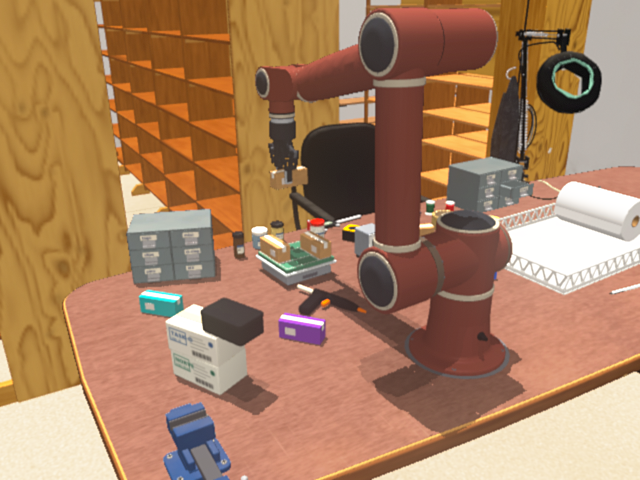

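```bash
python3 - <<'E'
import pickle
from h import *
o,p=pickle.load(open("w3.pkl","rb"));E=extr(p,o);f=p["frame"]
S=3.6
g=cv2.resize(f[85:250,140:362],None,fx=S,fy=S,interpolation=cv2.INTER_CUBIC)
cx,cy,a=.5578,.1197,.068
def W(x,y,z): c,s=np.cos(a),np.sin(a); return [cx+c*x-s*y,cy+s*x+c*y,z]
def poly(pts,col):
    uv=((proj(np.array(pts),p,E)+.5-[140,85])*S).astype(int); cv2.polylines(g,[uv],True,col,1)
h=.081;poly([W(-h,-h,.057),W(h,-h,.057),W(h,h,.057),W(-h,h,.057)],(255,0,255))
poly([W(-.075,-.029,.057),W(-.035,-.029,.057),W(-.035,.075,.057),W(-.075,.075,.057)],(255,0,0))
poly([W(.035,-.075,.057),W(.075,-.075,.057),W(.075,.029,.057),W(.035,.029,.057)],(255,0,0))
poly([W(-.029,.035,.103),W(.075,.035,.103),W(.075,.075,.103),W(-.029,.075,.103)],(0,0,255))
cv2.imwrite("pics/o3.png",g)
for c in ((150,98),(349,95)): print(unproj(c,.057,p,E))
E
```

```text
[0.46879268 0.19735471 0.057     ]
[0.6322694  0.21066832 0.057     ]
```

View pics/o3.png

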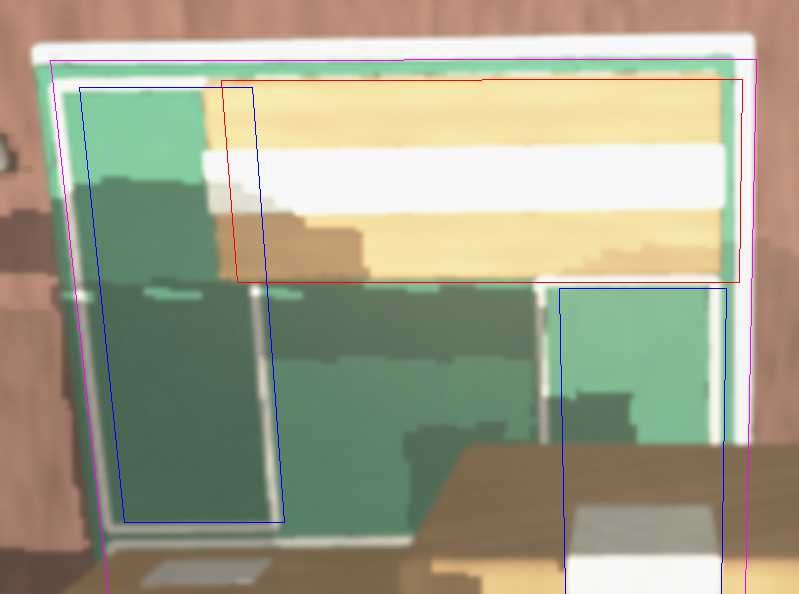

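```bash
python3 - <<'E'
import pickle
from h import *
o,p=pickle.load(open("w3.pkl","rb"));E=extr(p,o)
R=Ro.from_rotvec(o["tool_rot"]).as_matrix()
for uv in((252,240.5),(385.5,240.5),(262,209.5),(379,209.5)):
  for dz in (.034,-.012):
    print(uv,dz,np.round(R.T@(unproj(uv,o["tool_pos"][2]+dz,p,E)-o["tool_pos"]),4))
E
```

```text
(252, 240.5) 0.034 [ 0.0366 -0.0197 -0.034 ]
(252, 240.5) -0.012 [ 0.0227 -0.0277  0.012 ]
(385.5, 240.5) 0.034 [ 0.0365  0.0187 -0.034 ]
(385.5, 240.5) -0.012 [0.0227 0.0268 0.012 ]
(262, 209.5) 0.034 [ 0.0457 -0.0164 -0.034 ]
(262, 209.5) -0.012 [ 0.0357 -0.0231  0.012 ]
(379, 209.5) 0.034 [ 0.0456  0.0164 -0.034 ]
(379, 209.5) -0.012 [0.0356 0.0236 0.012 ]
```

>>> carry_out(series=[[-0.17, -0.06, -1, 0, 0, 0, 0], [0, 0, -1, 0, 0, 0, 0], [0, 0, -1, 0, 0, 0, 0], [0, 0, -1, 0, 0, 0, 0], [0, 0, -1, 0, 0, 0, 0], [0, 0, 0, 0, 0, 0, 0], [0, 0, 0, 0, 0, 0, 0], [0, 0, 0, 0, 0, 0, 0]])

```text
t: 8.35
tool_pos: [0.6114, 0.1165, 0.136]
tool_rot: [2.144, 2.293, 0.004]
contact_force: [0.4, 0.2, -1.4]
opening: 0.0396
```

```bash
python3 - <<'E'
from station import ctrl
import pickle
from h import *
o=ctrl.get_obs(); p=ctrl.get_image("wrist");E=extr(p,o); pickle.dump((o,p),open("w4.pkl","wb"))
q=ctrl.get_image("top");pickle.dump(q,open("t4.pkl","wb"));cv2.imwrite("pics/t4.png",cv2.resize(q["frame"][160:280,250:380],(650,600),interpolation=cv2.INTER_CUBIC))
print(o["t"],o["tool_pos"],yaw(o),o["contact_force"])
f=p["frame"].copy()
cx,cy,a=.5539,.1202,.068
def W(x,y,z): c,s=np.cos(a),np.sin(a); return [cx+c*x-s*y,cy+s*x+c*y,z]
def poly(pts,col):
    uv=((proj(np.array(pts),p,E)+.5)).astype(int); cv2.polylines(f,[uv],True,col,1)
h=.081;poly([W(-h,-h,.057),W(h,-h,.057),W(h,h,.057),W(-h,h,.057)],(255,0,255))
poly([W(-.075,-.029,.057),W(-.035,-.029,.057),W(-.035,.075,.057),W(-.075,.075,.057)],(255,0,0))
poly([W(.035,-.075,.057),W(.075,-.075,.057),W(.075,.029,.057),W(.035,.029,.057)],(255,0,0))
poly([W(-.029,.035,.103),W(.075,.035,.103),W(.075,.075,.103),W(-.029,.075,.103)],(0,0,255))
cv2.imwrite("pics/o4.png",f)
E
```

```text
8.35 [0.61139101 0.11649162 0.13603045] (np.float64(0.06734283761739676), array([ 3.25896729e-03,  2.08303073e-04, -9.99994668e-01])) [ 0.38673399  0.16820837 -1.42835481]
```

View pics/o4.png

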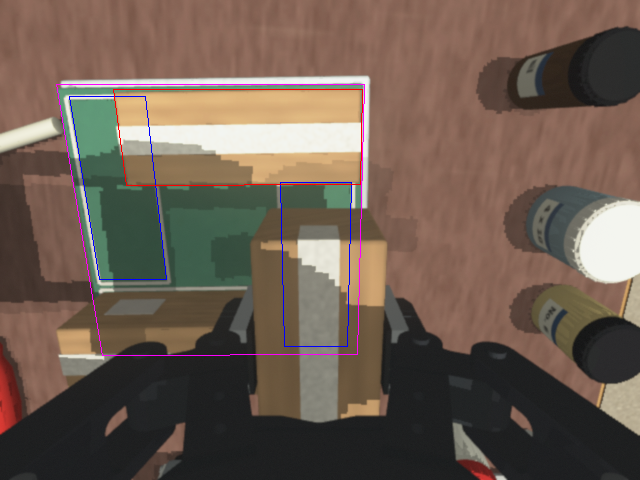

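View pics/t4.png

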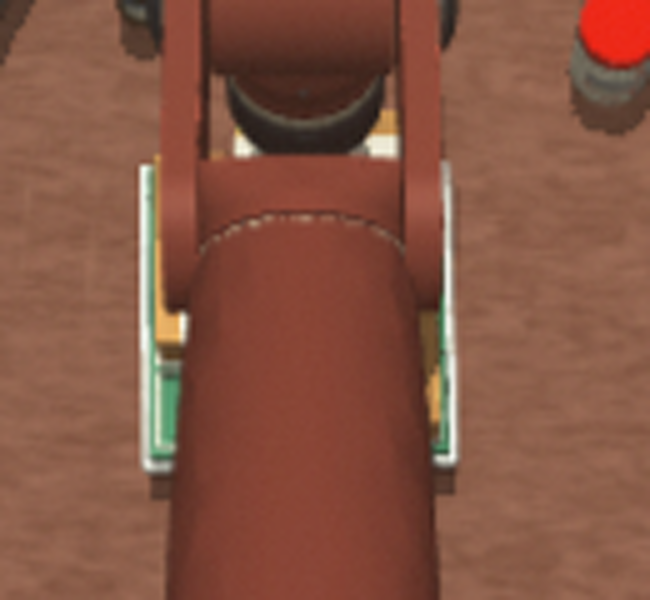

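>>> carry_out(series=[[-0.06, 0.04, 0, 0, 0, 0, 0], [0, 0, -0.8, 0, 0, 0, 0], [0, 0, -0.8, 0, 0, 0, 0], [0, 0, -0.4, 0, 0, 0, 0], [0, 0, 0, 0, 0, 0, 0], [0, 0, 0, 0, 0, 0, 0]])

```text
t: 9.05
tool_pos: [0.6091, 0.1173, 0.0845]
tool_rot: [2.145, 2.294, 0.001]
contact_force: [1.0, -0.7, -2.1]
opening: 0.0396
```

```bash
cat > look.py <<'E'
from station import ctrl
import pickle,sys
from h import *
n=sys.argv[1]
o=ctrl.get_obs(); p=ctrl.get_image("wrist");E=extr(p,o); pickle.dump((o,p),open(f"w{n}.pkl","wb"))
print(o["t"],o["tool_pos"],yaw(o),o["contact_force"],o["opening"])
f=p["frame"].copy()
cx,cy,a=.5539,.1204,.068
def W(x,y,z): c,s=np.cos(a),np.sin(a); return [cx+c*x-s*y,cy+s*x+c*y,z]
def poly(pts,col):
    uv=((proj(np.array(pts),p,E)+.5)).astype(int); cv2.polylines(f,[uv],True,col,1)
h=.081;poly([W(-h,-h,.057),W(h,-h,.057),W(h,h,.057),W(-h,h,.057)],(255,0,255))
for z,c in((.057,(255,0,0)),(.103,(0,0,255))):
  for s in(1,-1):
    poly([W(s*-.075,s*-.029,z),W(s*-.035,s*-.029,z),W(s*-.035,s*.075,z),W(s*-.075,s*.075,z)],c)
    poly([W(s*-.029,s*.035,z),W(s*.075,s*.035,z),W(s*.075,s*.075,z),W(s*-.029,s*.075,z)],c)
cv2.imwrite(f"pics/o{n}.png",f)
E
python3 look.py 5
```

```text
9.05 [0.60913415 0.11725911 0.08453126] (np.float64(0.06701322783537664), array([ 8.76747397e-04,  1.10398078e-04, -9.99999610e-01])) [ 0.97777642 -0.74661616 -2.11109395] 0.03958092152048279
```

View pics/o5.png

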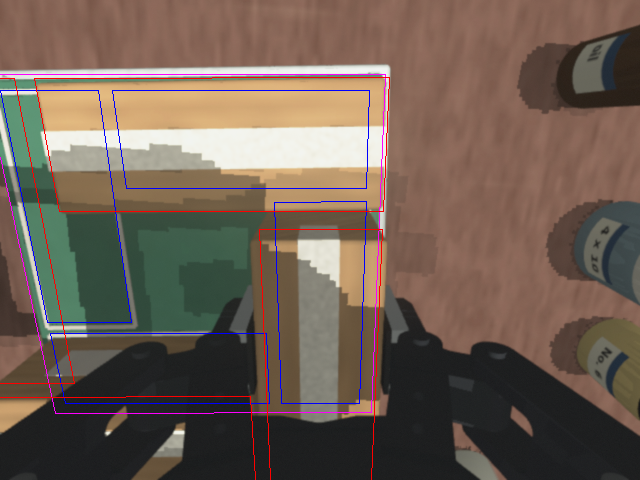

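>>> carry_out(series=[[0, 0, -0.3, 0, 0, 0, 0], [0, 0, -0.3, 0, 0, 0, 0], [0, 0, 0, 0, 0, 0, 0], [0, 0, 0, 0, 0, 0, 0]])

```text
t: 9.5
tool_pos: [0.6088, 0.1172, 0.0687]
tool_rot: [2.146, 2.294, 0.0]
contact_force: [0.4, 0.7, -0.2]
opening: 0.0396
```

```bash
python3 look.py 6
```

```text
9.5 [0.60884475 0.11717181 0.06874181] (np.float64(0.06696754252023603), array([ 2.02782237e-04,  7.05916921e-06, -9.99999979e-01])) [ 0.40982682  0.67715222 -0.15729891] 0.039592610319417944
```

View pics/o6.png

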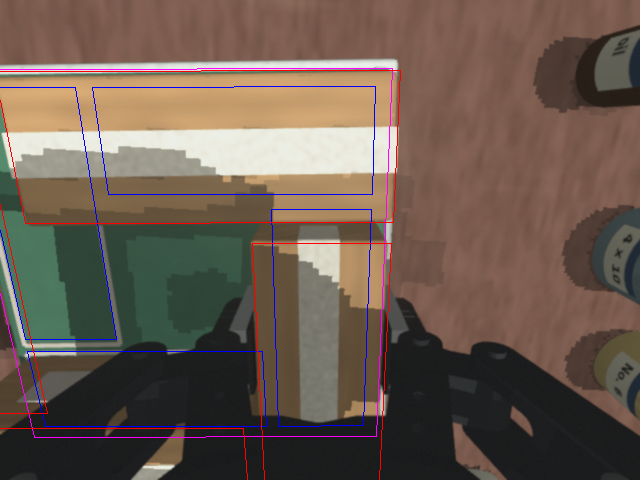

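>>> carry_out(series=[[0, 0, 0, 0, 0, 0, 0.5], [0, 0, 0, 0, 0, 0, 0.75], [0, 0, 0, 0, 0, 0, 0.75], [0, 0, 0, 0, 0, 0, 0.75], [0, 0, 0.5, 0, 0, 0, 0.75], [0, 0, 1, 0, 0, 0, 0.75], [0, 0, 1, 0, 0, 0, 0.75], [0, 0, 1, 0, 0, 0, 1], [0, -1, 1, 0, 0, 0, 1], [0, -1, 1, 0, 0, 0, 1], [0, -1, 1, 0, 0, 0, 1], [0, 0, 0, 0, 0, 0, 1]])

```text
t: 10.75
tool_pos: [0.6112, 0.0397, 0.2377]
tool_rot: [2.144, 2.286, 0.009]
contact_force: [0.9, 0.2, 0.7]
opening: 0.0854
```

```bash
python3 look.py 7
```

```text
10.75 [0.61118994 0.03971566 0.23774166] (np.float64(0.06396413322567884), array([ 0.00958997, -0.00139435, -0.99995304])) [0.86292567 0.23518864 0.66234797] 0.08539673787037601
```

View pics/o7.png

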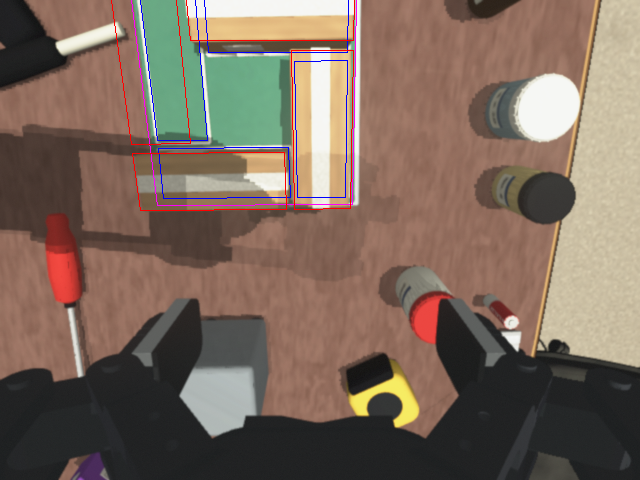

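>>> carry_out(series=[[-0.12, -1, 0, 0, 0, -0.24, 1], [-0.12, -1, 0, 0, 0, -0.24, 1], [-0.12, -1, 0, 0, 0, -0.24, 1], [-0.12, -1, 0, 0, 0, -0.24, 1], [-0.12, -1, 0, 0, 0, -0.24, 1], [-0.12, -1, 0, 0, 0, -0.24, 1], [-0.12, -1, 0, 0, 0, -0.24, 1], [-0.12, -1, 0, 0, 0, -0.24, 1], [-0.12, -1, 0, 0, 0, -0.24, 1], [-0.12, -1, 0, 0, 0, -0.24, 1], [-0.12, -1, 0, 0, 0, -0.24, 1], [-0.12, -1, 0, 0, 0, -0.24, 1]])

```text
t: 12.0
tool_pos: [0.5723, -0.2574, 0.2298]
tool_rot: [-2.451, -1.961, 0.001]
contact_force: [-0.2, -0.2, 0.7]
opening: 0.0853
```

>>> carry_out(series=[[-0.12, -1, 0, 0, 0, -0.24, 1], [-0.12, -1, 0, 0, 0, -0.24, 1], [-0.12, -1, 0, 0, 0, -0.24, 1], [-0.12, -1, 0, 0, 0, -0.2, 1], [0, 0, 0, 0, 0, 0, 1], [0, 0, 0, 0, 0, 0, 1], [0, 0, 0, 0, 0, 0, 1]])

```text
t: 12.7
tool_pos: [0.5609, -0.3564, 0.2305]
tool_rot: [-2.538, -1.849, -0.0]
contact_force: [-1.1, -0.4, 0.6]
opening: 0.0855
```

```bash
python3 look.py 8;  python3 - <<'E'
import pickle
from h import *
o,p=pickle.load(open("w8.pkl","rb"));E=extr(p,o);f=p["frame"];print(proj([.569,-.3446,.046],p,E))
E
```

```text
12.7 [ 0.5609025  -0.35635801  0.230527  ] (np.float64(-0.31163846103923254), array([-8.51280344e-04,  1.34278159e-03, -9.99998736e-01])) [-1.13083004 -0.42114509  0.57489669] 0.08550733548501048
[[324.31519649 191.24344225]]
```

View pics/o8.png

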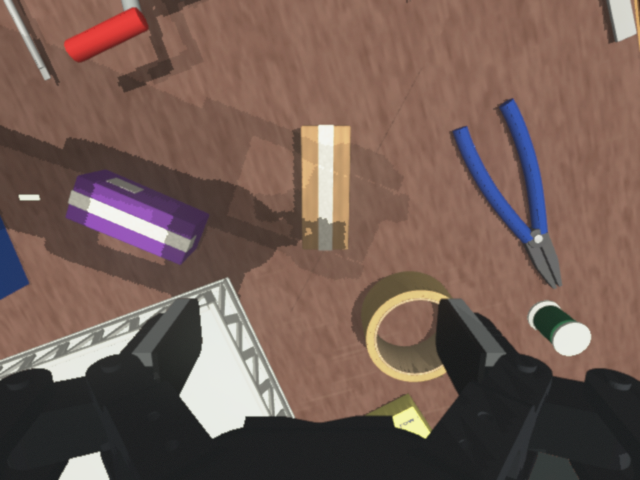

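```bash
python3 - <<'E'
import pickle
from h import *
o,p=pickle.load(open("w8.pkl","rb"));E=extr(p,o);f=p["frame"]
hsv=cv2.cvtColor(f,cv2.COLOR_BGR2HSV).astype(int)
m=((hsv[...,0]>11)&(hsv[...,0]<40)&(hsv[...,1]>60)|(hsv[...,1]<50)&(hsv[...,2]>90)).astype(np.uint8); w=0*m; w[112:265,288:362]=1;m*=w
m=cv2.morphologyEx(m,cv2.MORPH_CLOSE,np.ones((5,5)));m=cv2.morphologyEx(m,cv2.MORPH_OPEN,np.ones((9,9)))
n,l,s,_=cv2.connectedComponentsWithStats(m);m=l==1+s[1:,4].argmax();print(s)
for z0 in (0,.046): print(fitbox(m,p,E,(.569,-.3446,(2.83,)),(.04,.104),z0,.046))
R=Ro.from_rotvec(o["tool_rot"]).as_matrix()
for n,uv,z in (("roll left top",(367,335),.025),("roll top top",(400,291),.025),("roll base far",(355,300),0),("purple",(205,215),.046),("pliers",(535,235),.01),("white corner",(228,280),.01)):
    print(n,np.round(R.T@(unproj(uv,z,p,E)-o["tool_pos"]),4))
g=f.copy();g[m]=g[m]//2+np.array([127,0,127],np.uint8);cv2.imwrite("pics/m8.png",g[90:290,220:420])
E
```

```text
[[     0      0    640    480 300697]
 [   295    125     56    125   6503]]
(array([ 0.5699857 , -0.34362279,  2.83002765]), np.float64(0.0749783840906908))
(array([ 0.56983584, -0.34340834,  2.83565647]), np.float64(0.07730235507159355))
roll left top [-0.1329  0.0471  0.2053]
roll top top [-0.0859  0.077   0.2053]
roll base far [-0.1071  0.0369  0.2304]
purple [-0.0067 -0.0968  0.1846]
pliers [-0.0349  0.2058  0.2202]
white corner [-0.0808 -0.0899  0.2206]
```

View pics/m8.png

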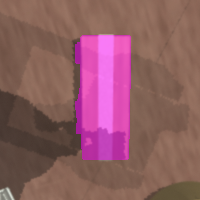

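>>> carry_out(series=[[0.21, -0.04, -1, 0, 0, 0, 1], [0, 0, -1, 0, 0, 0, 1], [0, 0, -1, 0, 0, 0, 1], [0, 0, -1, 0, 0, 0, 1], [0, 0, -1, 0, 0, 0, 1], [0, 0, -1, 0, 0, 0, 1], [0, 0, -1, 0, 0, 0, 1], [0, 0, -0.9, 0, 0, 0, 1], [0, 0, -0.4, 0, 0, 0, 1], [0, 0, -0.4, 0, 0, 0, 1], [0, 0, 0, 0, 0, 0, 1], [0, 0, 0, 0, 0, 0, 1]])

```text
t: 13.95
tool_pos: [0.5666, -0.3591, 0.0148]
tool_rot: [2.539, 1.848, 0.001]
contact_force: [0.2, 0.3, 0.5]
opening: 0.0853
```

```bash
python3 look.py 9
```

```text
13.95 [ 0.56659407 -0.35906026  0.01480541] (np.float64(-0.3127195457318415), array([ 1.13456008e-03, -8.81405773e-04, -9.99998968e-01])) [0.17904131 0.34190955 0.47456402] 0.08528889367851658
```

View pics/o9.png

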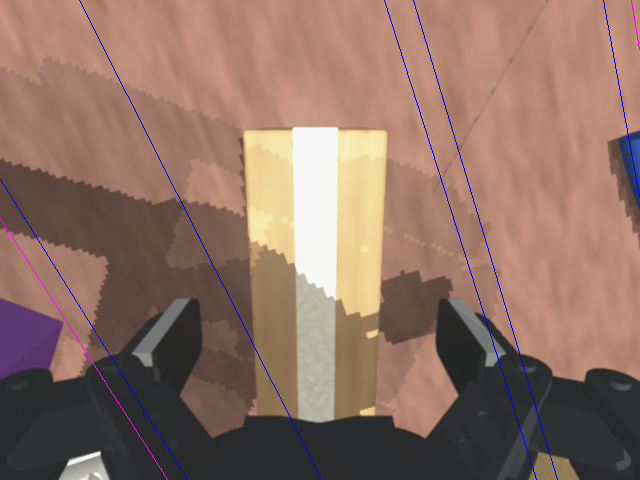

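>>> carry_out(series=[[0, 0, -0.1, 0, 0, 0, 0], [0, 0, 0, 0, 0, 0, 0], [0, 0, 0, 0, 0, 0, 0], [0, 0, 0, 0, 0, 0, 0], [0, 0, 0, 0, 0, 0, 0], [0, 0, 0, 0, 0, 0, 0], [0, 0, 0, 0, 0, 0, 0]])

```text
t: 14.7
tool_pos: [0.5662, -0.3591, 0.0118]
tool_rot: [2.54, 1.848, 0.0]
contact_force: [-0.1, -0.5, 3.3]
opening: 0.0396
```

```bash
python3 look.py 10; python3 - <<'E'
import pickle
from h import *
for n,pts in((9,((244,131),(386,131))),(10,((240,131),(390,131)))):
    o,p=pickle.load(open(f"w{n}.pkl","rb"));E=extr(p,o);R=Ro.from_rotvec(o["tool_rot"]).as_matrix()
    for uv in pts: print(uv,np.round(R.T@(unproj(uv,.046,p,E)-o["tool_pos"]),4))
E
```

```text
14.7 [ 0.56621265 -0.35911749  0.01178382] (np.float64(-0.3130210517194595), array([ 5.45506062e-04, -5.71066526e-04, -9.99999688e-01])) [-0.10716055 -0.48919323  3.29953064] 0.03963619332877108
(244, 131) [ 0.0668 -0.0208 -0.0313]
(386, 131) [ 0.0667  0.018  -0.0312]
(240, 131) [ 0.0668 -0.0213 -0.0343]
(390, 131) [ 0.0668  0.0186 -0.0342]
```

View pics/o10.png

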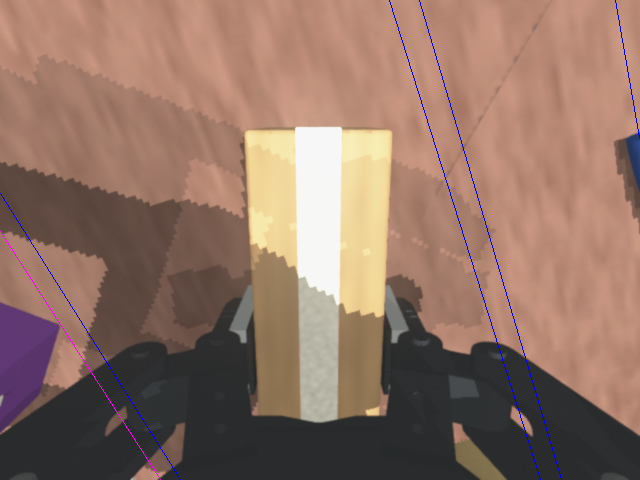

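>>> carry_out(series=[[0, 0, 0.5, 0, 0, 0, 0], [0, 0, 1, 0, 0, 0, 0], [0, 0, 1, 0, 0, 0, 0], [0, 0, 1, 0, 0, 0, 0], [0, 0, 1, 0, 0, 0, 0], [-0.13, 0.97, 1, 0, 0, 0.19, 0], [-0.13, 0.97, 1, 0, 0, 0.19, 0], [-0.13, 0.97, 1, 0, 0, 0.19, 0], [-0.13, 0.97, 1, 0, 0, 0.19, 0], [-0.13, 0.97, 0.5, 0, 0, 0.19, 0], [-0.13, 0.97, 0, 0, 0, 0.19, 0], [-0.13, 0.97, 0, 0, 0, 0.19, 0]])

```text
t: 15.95
tool_pos: [0.5429, -0.188, 0.2371]
tool_rot: [2.411, 2.013, 0.001]
contact_force: [0.7, -0.0, -2.3]
opening: 0.0399
```

>>> carry_out(series=[[-0.13, 0.97, 0, 0, 0, 0.19, 0], [-0.13, 0.97, 0, 0, 0, 0.19, 0], [-0.13, 0.97, 0, 0, 0, 0.19, 0], [-0.13, 0.97, 0, 0, 0, 0.19, 0], [-0.13, 0.97, 0, 0, 0, 0.19, 0], [-0.13, 0.97, 0, 0, 0, 0.19, 0], [-0.13, 0.97, 0, 0, 0, 0.19, 0], [-0.13, 0.97, 0, 0, 0, 0.19, 0], [-0.13, 0.97, 0, 0, 0, 0.19, 0], [-0.13, 0.97, 0, 0, 0, 0.19, 0], [-0.13, 0.97, 0, 0, 0, 0.19, 0], [-0.13, 0.97, 0, 0, 0, 0.19, 0]])

```text
t: 17.15
tool_pos: [0.5033, 0.103, 0.2361]
tool_rot: [-2.166, -2.275, 0.001]
contact_force: [0.0, -0.0, -2.1]
opening: 0.0395
```

>>> carry_out(series=[[-0.15, 0.6, 0, 0, 0, 0.1, 0], [0, 0, 0, 0, 0, 0, 0], [0, 0, 0, 0, 0, 0, 0]])

```text
t: 17.45
tool_pos: [0.5002, 0.1167, 0.2362]
tool_rot: [2.156, 2.285, -0.001]
contact_force: [0.5, -0.2, -1.0]
opening: 0.0396
```

```bash
python3 look.py 11
```

```text
17.45 [0.50024027 0.11671657 0.23621591] (np.float64(0.05827521611802269), array([-2.08948699e-04, -6.64205394e-04, -9.99999758e-01])) [ 0.47453001 -0.24415536 -0.95509919] 0.03957407394615143
```

View pics/o11.png

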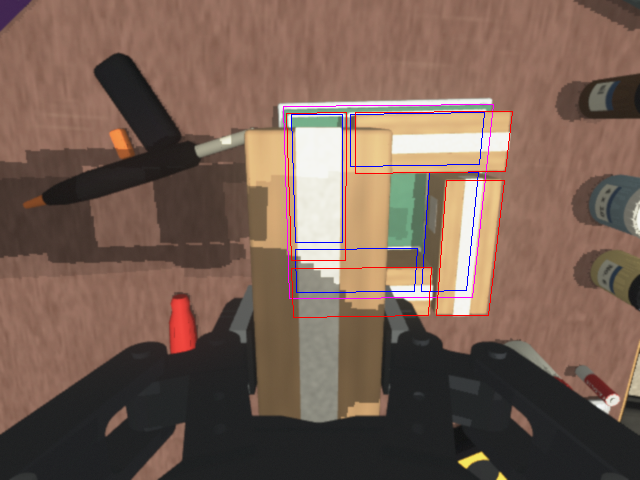

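>>> carry_out(series=[[-0.05, 0.32, -0.5, 0, 0, 0.1, 0], [0, 0, -1, 0, 0, 0, 0], [0, 0, -1, 0, 0, 0, 0], [0, 0, -1, 0, 0, 0, 0], [0, 0, -0.7, 0, 0, 0, 0], [0, 0, 0, 0, 0, 0, 0], [0, 0, 0, 0, 0, 0, 0], [0, 0, 0, 0, 0, 0, 0]])

```text
t: 18.3
tool_pos: [0.5001, 0.1249, 0.1326]
tool_rot: [2.144, 2.294, 0.003]
contact_force: [0.3, -0.7, -2.1]
opening: 0.0396
```

```bash
python3 look.py 12
```

```text
18.3 [0.50013    0.12490738 0.13259596] (np.float64(0.0676848992335405), array([ 2.21943589e-03,  2.67603268e-04, -9.99997501e-01])) [ 0.26848602 -0.67121869 -2.07893663] 0.03964300690061448
```

View pics/o12.png

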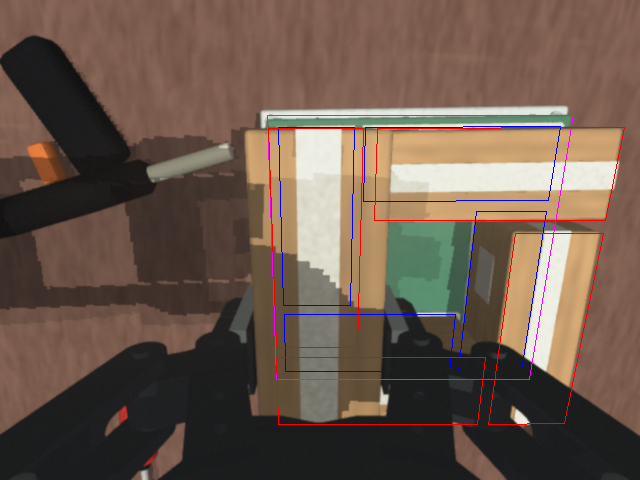

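>>> carry_out(series=[[-0.04, 0, 0, 0, 0, 0, 0], [0, 0, -0.8, 0, 0, 0, 0], [0, 0, -0.7, 0, 0, 0, 0], [0, 0, -0.4, 0, 0, 0, 0], [0, 0, 0, 0, 0, 0, 0], [0, 0, 0, 0, 0, 0, 0]])

```text
t: 18.95
tool_pos: [0.4986, 0.125, 0.0845]
tool_rot: [2.144, 2.295, 0.001]
contact_force: [0.2, -0.8, -2.5]
opening: 0.0392
```

```bash
python3 look.py 13
```

```text
18.95 [0.49862733 0.12500508 0.08446418] (np.float64(0.06799366166293921), array([ 8.14391525e-04,  8.83216268e-05, -9.99999664e-01])) [ 0.21437986 -0.82890504 -2.45667214] 0.039157740765788804
```

View pics/o13.png

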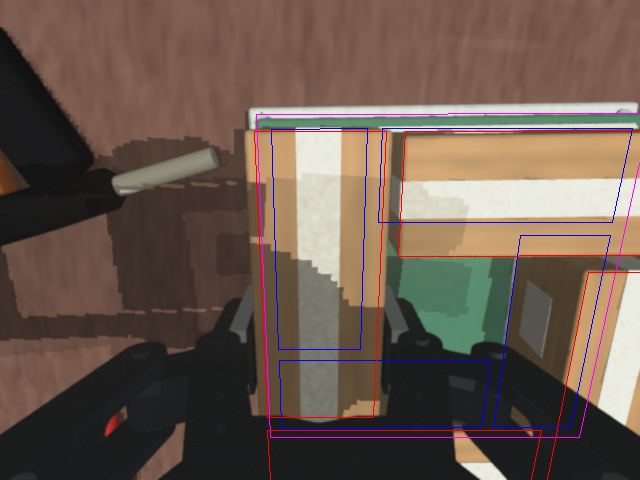

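>>> carry_out(series=[[0, 0, -0.3, 0, 0, 0, 0], [0, 0, -0.3, 0, 0, 0, 0], [0, 0, 0, 0, 0, 0, 0], [0, 0, 0, 0, 0, 0, 0]])

```text
t: 19.4
tool_pos: [0.4981, 0.1249, 0.0686]
tool_rot: [-2.145, -2.295, 0.001]
contact_force: [-0.8, -0.4, -0.9]
opening: 0.0396
```

```bash
python3 look.py 14
```

```text
19.4 [0.49807935 0.12489348 0.06855978] (np.float64(0.0678911456340952), array([-4.73972407e-04, -3.02533501e-05, -9.99999887e-01])) [-0.81417118 -0.3639816  -0.93497856] 0.03961126314403674
```

View pics/o14.png

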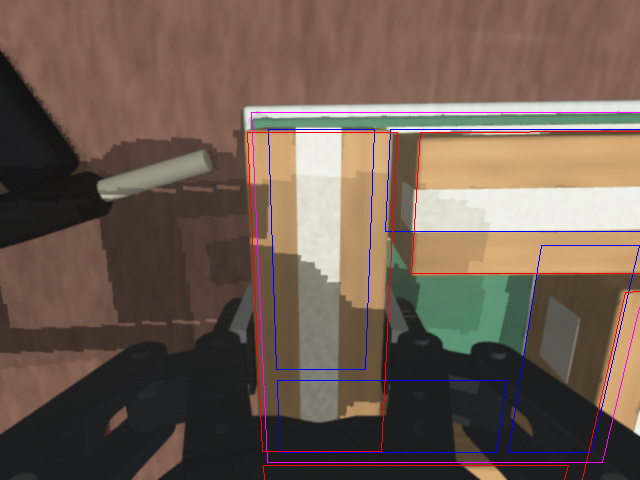

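>>> carry_out(series=[[0, 0, 0, 0, 0, 0, 0.5], [0, 0, 0, 0, 0, 0, 0.75], [0, 0, 0, 0, 0, 0, 0.75], [0, 0, 0, 0, 0, 0, 0.75], [0, 0, 0.5, 0, 0, 0, 0.75], [0, 0, 1, 0, 0, 0, 0.75], [0, 0, 1, 0, 0, 0, 0.75], [0, -0.5, 1, 0, 0, 0, 0.75], [0, -1, 1, 0, 0, 0, 0], [0, -1, 1, 0, 0, 0, 0], [0, -1, 1, 0, 0, 0, 0], [0, -1, 0.5, 0, 0, 0, 0]])

```text
t: 20.65
tool_pos: [0.4992, 0.0114, 0.248]
tool_rot: [2.141, 2.293, 0.005]
contact_force: [0.0, -0.6, 0.3]
opening: 0.0055
```

>>> carry_out(series=[[0, 0, 0, 0, 0, 0, 0], [0, 0, 0, 0, 0, 0, 0]])

```text
t: 20.85
tool_pos: [0.4983, 0.0124, 0.2446]
tool_rot: [2.145, 2.294, 0.002]
contact_force: [-0.1, 0.1, -0.2]
opening: -0.0001
```

```bash
python3 look.py 15; python3 - <<'E'
from station import ctrl
import pickle
from h import *
q=ctrl.get_image("top");pickle.dump(q,open("t15.pkl","wb"));cv2.imwrite("pics/t15.png",cv2.resize(q["frame"][170:300,250:460],(798,494),interpolation=cv2.INTER_CUBIC))
E
```

```text
20.85 [0.49828655 0.01239117 0.24457754] (np.float64(0.06691704084523396), array([ 1.17942393e-03,  4.09482926e-04, -9.99999221e-01])) [-0.14847153  0.13027232 -0.24822236] -0.00013122432907487883
```

View pics/o15.png

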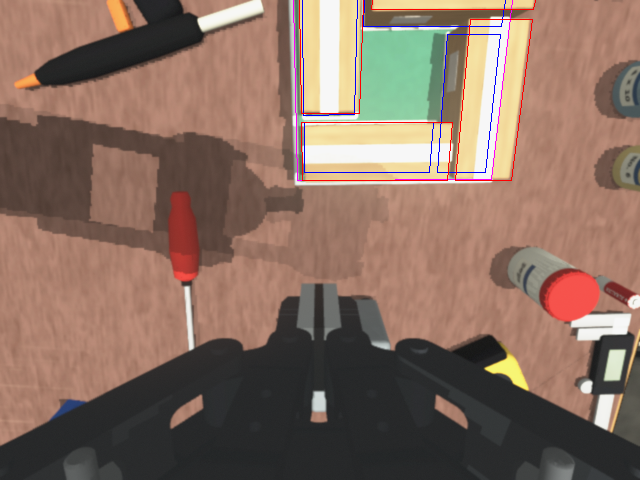

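View pics/t15.png

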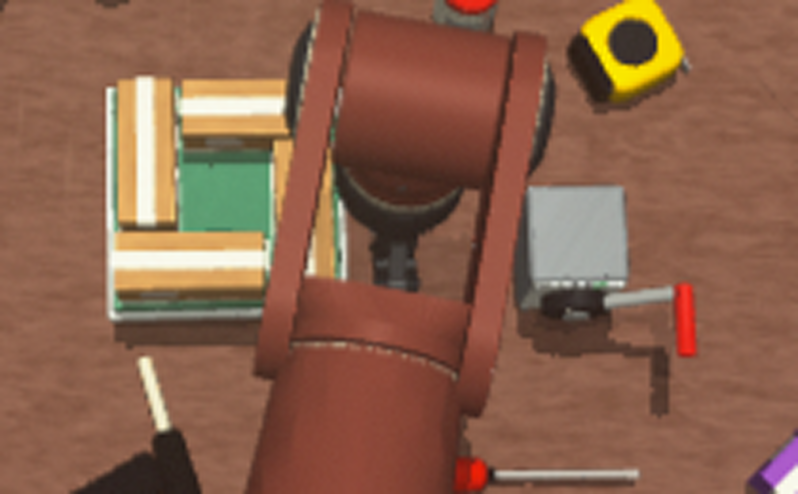

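```bash
python3 - <<'E'
import pickle
from h import *
p=pickle.load(open("t15.pkl","rb"));E=extr(p);f=p["frame"]
pts=[np.array(c)/8+[375,210]-.5+.0 for c in((112,72),(312,72),(320,270),(125,275))]
X=np.array([unproj(u,.095,p,E) for u in pts]);print(np.round(X,4),X.mean(0))
hsv=cv2.cvtColor(f,cv2.COLOR_BGR2HSV).astype(int)
m=(((hsv[...,0]<6)|(hsv[...,0]>174))&(hsv[...,1]>170)&(hsv[...,2]>110)); w=np.zeros_like(m);w[235:275,420:440]=1;m&=w
ys,xs=np.nonzero(m);print(len(xs),xs.mean(),ys.mean(),ys.min(),ys.max(),xs.min(),xs.max())
print("bar centre",unproj((xs.mean(),ys.mean()),.109,p,E))
for y in(ys.min()-.5,ys.max()+.5):
    print(unproj((xs[abs(ys-y)<2].mean(),y),.107,p,E))
g=((hsv[...,1]<35)&(hsv[...,2]>130)).astype(np.uint8);w=0*g;w[205:246,380:420]=1;g*=w
n,l,s,_=cv2.connectedComponentsWithStats(g);k=1+s[1:,4].argmax();print(s[k])
q=fitbox(l==k,p,E,(X.mean(0)[0],X.mean(0)[1],(0.,.1)),(.07,.07),.095,.095);print(q)
E
```

```text
[[ 0.5676 -0.0928  0.095 ]
 [ 0.5717 -0.1593  0.095 ]
 [ 0.5046 -0.1637  0.095 ]
 [ 0.499  -0.0995  0.095 ]] [ 0.53573902 -0.12885195  0.095     ]
95 429.93684210526317 253.83157894736843 244 263 427 432
bar centre [ 0.47594854 -0.20237937  0.109     ]
[ 0.50377811 -0.20104483  0.107     ]
[ 0.4508187  -0.20403746  0.107     ]
[389 219  26  27 657]
(array([ 0.53460586, -0.12849267,  0.06066878]), np.float64(0.07734880607007366))
```

>>> carry_out(series=[[-0.18, -0.97, 0, 0, 0, 0, 0], [-0.18, -0.97, 0, 0, 0, 0, 0], [-0.18, -0.97, 0, 0, 0, 0, 0], [-0.18, -0.97, 0, 0, 0, 0, 0], [-0.18, -0.97, 0, 0, 0, 0, 0], [-0.18, -0.97, -0.5, 0, 0, 0, 0], [-0.18, -0.97, -0.7, 0, 0, 0, 0], [-0.18, -0.97, -0.8, 0, 0, 0, 0], [-0.18, -0.97, -0.8, 0, 0, 0, 0], [0, 0, 0, 0, 0, 0, 0], [0, 0, 0, 0, 0, 0, 0], [0, 0, 0, 0, 0, 0, 0]])

```text
t: 22.15
tool_pos: [0.4584, -0.2049, 0.1744]
tool_rot: [2.143, 2.297, 0.001]
contact_force: [-0.1, 0.1, 0.8]
opening: 0.0
```

```bash
cat > lev.py <<'E'
from station import ctrl
import pickle,sys
from h import *
n=sys.argv[1]; q=float(sys.argv[2])
o=ctrl.get_obs(); p=ctrl.get_image("wrist"); s=ctrl.get_image("scene")
pickle.dump((o,p),open(f"w{n}.pkl","wb"))
print(o["t"],o["tool_pos"],yaw(o),o["contact_force"],o["opening"])
cx,cy,a=.5315,.0-.1285,.06
def W(x,y,z): c,s_=np.cos(a),np.sin(a); return [cx+c*x-s_*y,cy+s_*x+c*y,z]
out=[]
for P in (p,s):
    f=P["frame"].copy();E=extr(P,o)
    def poly(pts,col): cv2.polylines(f,[(proj(np.array(pts),P,E)+.5).astype(int)],True,col,1)
    h=.035;poly([W(-h,-h,.095),W(h,-h,.095),W(h,h,.095),W(-h,h,.095)],(255,0,255))
    y=-.08*np.cos(.55-q);z=.065+.08*np.sin(.55-q)
    poly([W(-.041,y-.007,z+.007),W(-.091,y-.007,z+.007),W(-.091,y+.007,z+.007),W(-.041,y+.007,z+.007)],(255,255,0))
    poly([o["tool_pos"]-[.004,0,0],o["tool_pos"]+[.004,0,0]],(0,255,255))
    out.append(f)
cv2.imwrite(f"pics/lw{n}.png",out[0]); cv2.imwrite(f"pics/ls{n}.png",cv2.resize(out[1][190:310,320:480],(800,600),interpolation=cv2.INTER_CUBIC))
E
python3 lev.py 1 0
```

```text
22.15 [ 0.4583553  -0.20485536  0.17440689] (np.float64(0.06946252443050939), array([ 7.78396890e-04,  4.07018780e-05, -9.99999696e-01])) [-0.13388673  0.05734011  0.82407078] 2.8112791190627863e-05
```

View pics/lw1.png

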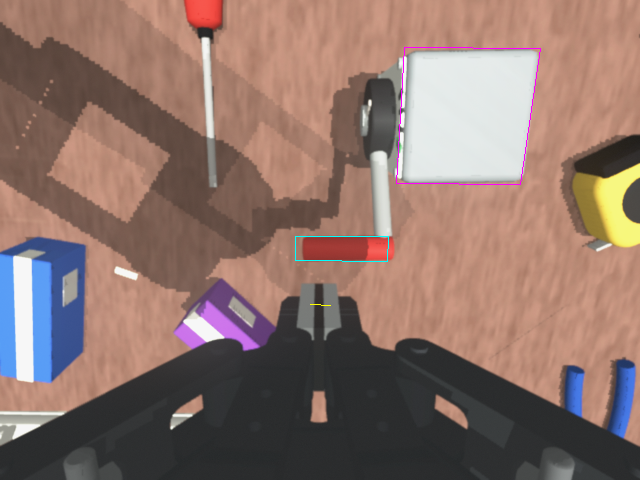

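View pics/ls1.png

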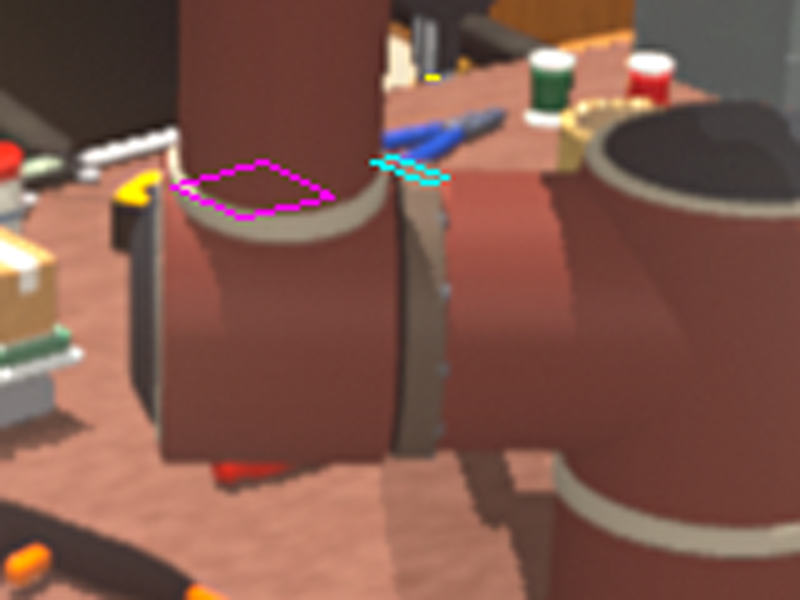

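>>> carry_out(series=[[0.2, -0.09, -0.8, 0, 0, 0, 0], [0, 0, -0.8, 0, 0, 0, 0], [0, 0, -0.5, 0, 0, 0, 0], [0, 0, -0.3, 0, 0, 0, 0], [0, 0, -0.3, 0, 0, 0, 0], [0, 0, -0.3, 0, 0, 0, 0], [0, 0, 0, 0, 0, 0, 0]])

```text
t: 22.95
tool_pos: [0.4645, -0.2114, 0.1024]
tool_rot: [2.139, 2.29, -0.005]
contact_force: [-3.5, -5.5, 9.7]
opening: -0.0003
```

```bash
python3 lev.py 2 0.18
```

```text
22.95 [ 0.46447145 -0.21137321  0.10236926] (np.float64(0.06838154711934015), array([ 0.00385129, -0.0079138 , -0.99996127])) [-3.47185011 -5.50594949  9.65668534] -0.0002596464484159105
```

View pics/lw2.png

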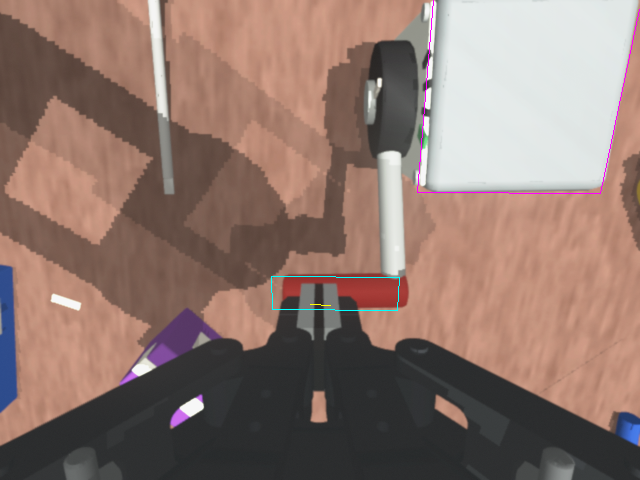

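>>> carry_out(series=[[0, -0.05, -0.3, 0, 0, 0, 0], [0, -0.05, -0.3, 0, 0, 0, 0], [0, 0, -0.3, 0, 0, 0, 0], [0, 0, -0.3, 0, 0, 0, 0], [0, 0, -0.3, 0, 0, 0, 0], [0, 0, 0, 0, 0, 0, 0]])

```text
t: 23.65
tool_pos: [0.4663, -0.2146, 0.0656]
tool_rot: [2.136, 2.287, -0.002]
contact_force: [0.5, -7.5, 7.4]
opening: -0.0
```

```bash
python3 lev.py 3 0.55
```

```text
23.65 [ 0.46634102 -0.21455833  0.06563679] (np.float64(0.06829067228197204), array([ 0.00824679, -0.00914381, -0.99992419])) [ 0.49457504 -7.50980415  7.39051508] -2.267503266920886e-06
```

View pics/lw3.png

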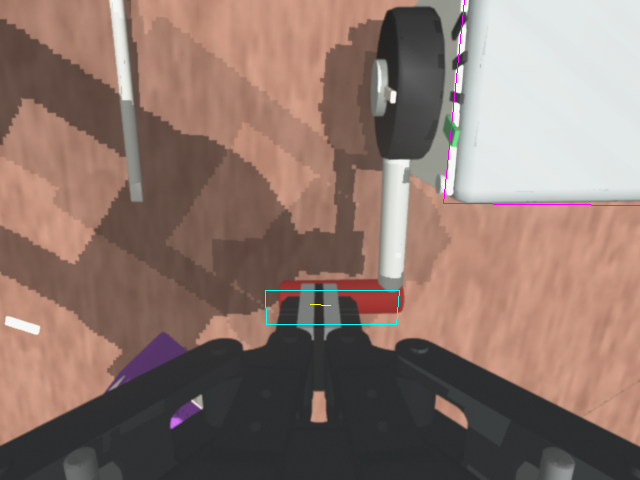

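>>> carry_out(series=[[0, 0, -0.3, 0, 0, 0, 0], [0, 0, -0.3, 0, 0, 0, 0], [0, 0, -0.3, 0, 0, 0, 0], [0, 0, 0, 0, 0, 0, 0], [0, 0, 0, 0, 0, 0, 0]])

```text
t: 24.25
tool_pos: [0.4663, -0.212, 0.043]
tool_rot: [2.139, 2.29, 0.004]
contact_force: [1.4, 1.8, 10.7]
opening: -0.0001
```

```bash
python3 lev.py 4 0.88
```

```text
24.25 [ 0.4663347  -0.21196034  0.04296359] (np.float64(0.06808113856613035), array([ 0.00734732, -0.00306813, -0.9999683 ])) [ 1.38328375  1.79683005 10.6952199 ] -0.00011597979159133259
```

View pics/lw4.png

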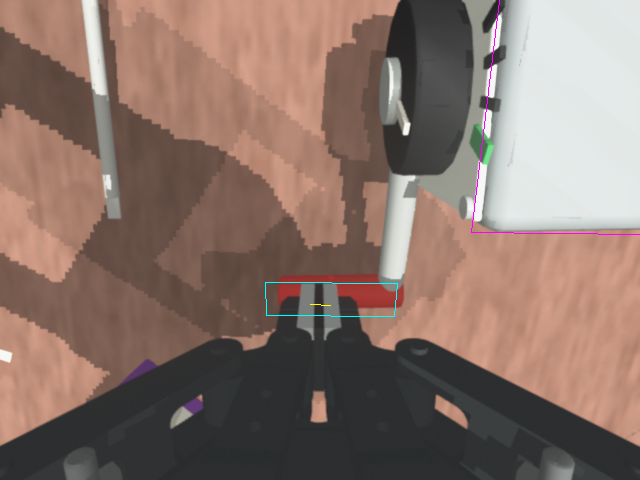

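>>> carry_out(series=[[0, 0, -0.1, 0, 0, 0, 0], [0, 0, 0, 0, 0, 0, 0], [0, 0, 0, 0, 0, 0, 0], [0, 0, 0, 0, 0, 0, 0], [0, 0, 0, 0, 0, 0, 0], [0, 0, 0, 0, 0, 0, 0], [0, 0, 0, 0, 0, 0, 0], [0, 0, 0, 0, 0, 0, 0], [0, 0, 0, 0, 0, 0, 0], [0, 0, 0, 0, 0, 0, 0], [0, 0, 0, 0, 0, 0, 0], [0, 0, 0, 0, 0, 0, 0]])

```text
t: 25.55
tool_pos: [0.4664, -0.2115, 0.0409]
tool_rot: [2.14, 2.291, 0.005]
contact_force: [-0.7, 3.3, 13.5]
opening: 0.0003
```

```bash
python3 lev.py 5 0.93; python3 - <<'E'
from station import ctrl
import cv2
q=ctrl.get_image("top");cv2.imwrite("pics/t20.png",cv2.resize(q["frame"][165:315,250:460],(798,570),interpolation=cv2.INTER_CUBIC))
E
```

```text
25.55 [ 0.46640387 -0.21150082  0.04088967] (np.float64(0.0680820733167625), array([ 0.00726157, -0.00204828, -0.99997154])) [-0.72691321  3.26135651 13.52971559] 0.00026668381274401394
```

View pics/t20.png

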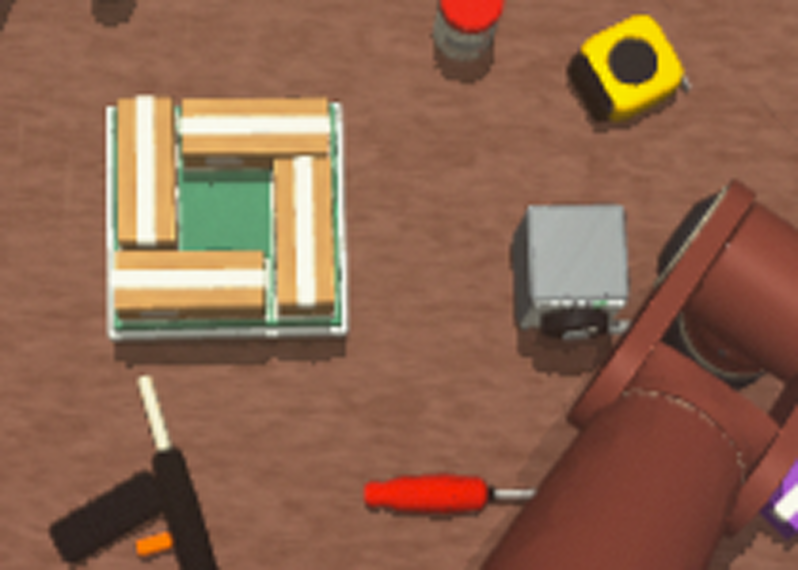

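View pics/lw5.png

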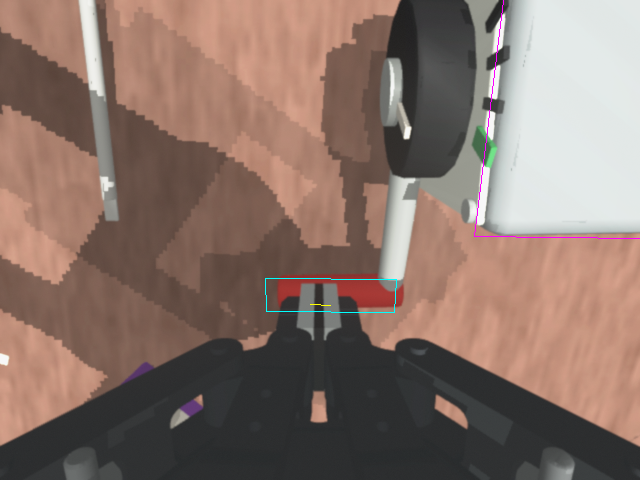

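```bash
python3 - <<'E'
from station import ctrl
from h import *
p=ctrl.get_image("top");E=extr(p);f=p["frame"]
R=np.array([[np.cos(.068),-np.sin(.068)],[np.sin(.068),np.cos(.068)]])
for n,(u,v),e in(("laidL",(288,211),(.023,.055)),("laidR",(330,227),(-.023,-.055)),("far",(317,197),(.055,-.023)),("near",(300,237),(-.055,.023))):
    m=topmask(f,u,v); q=fitbox(m,p,E,(*(np.array([.5578,.1197])+R@e),(1.6447,.07) ),(.04,.104),.103,.103)
    print(n,m.sum(),np.round(q[0],4),round(q[1],3),"dev mm",np.round(1000*(q[0][:2]-[.5578,.1197]-R@e),1))
E
```

```text
laidL 519 [0.5771 0.1762 1.6442] 0.101 dev mm [0.1 0. ]
laidR 551 [0.5383 0.0632 1.6629] 0.087 dev mm [-0.3 -0.1]
far 542 [0.6118 0.1007 0.0615] 0.051 dev mm [-2.4  0.2]
near 562 [0.4987 0.1424 0.0631] 0.101 dev mm [-2.7  3.5]
```

```bash
python3 - <<'E'
from station import ctrl
print(ctrl.finish_job()); o=ctrl.get_obs(); print(o["t"],o["tool_pos"],o["contact_force"])
E
```

```text
the job is handed in; nothing more can be done
None
the job is handed in; nothing more can be done
```

I laid both loose cartons in the two empty outlines. Then I pressed the red lever down with closed fingers to its stop and handed the job in with it still held. The hand-in gives no verdict.

**Cartons:** In the last wrist picture, taken right after release, all four cartons lined up with the predicted outlines to about 1–2 mm. The last top-camera fit put the far carton about 2.4 mm off and the near one about 4.4 mm off, against the 10 mm limit. The two cartons that were already there had not moved (within 0.3 mm).

**Disagreement:** The wrist and top cameras differed by about 3–4 mm along x. I placed the cartons by the wrist camera.

**Lever:** With the fingertips 41 mm above the work surface, I work out the dial angle at about 0.95 rad. The upward force on the tool was about 13.5 N, and I held the lever there for over a second. My wrist pictures did not show the pointer against the green mark clearly enough to confirm it, so the angle rests on the fingertip height.

**Bystanders:** My path stayed above them or clear of them. In the last top picture the jar and the tape measure look unmoved, and so does the part of the screwdriver not hidden by the arm. I did not measure them.

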